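# Load the cup steriliser and start it

### The job

Sterilise the white tea cups: swing the clear hood of the cup steriliser right up until it stands open by itself, stand every tea cup upright on the rack inside the wire rail, and lower the hood gently until it rests fully on the deck. Then start the machine by pushing the paddle hidden under its front lip fully up from below; never push it while the hood is up, and knock nothing over.

Things in the scene. Friction and masses are not known exactly. Their poses are not given: they have to be found in the camera images.
- steriliser: The cup steriliser, fixed: a white foot 212 mm wide under a deck 240 mm deep (local x) by 244 mm wide (local y), underside at z = 90 mm, flat top at z = 106 mm. Origin on the worktop under its middle; local -x is its front, facing the robot's right (world -y) give or take a turn; local z up. Deck from local x = -128 (front lip) to +112 mm; the foot's front is at local x = -65 mm, so the lip overhangs it by 63 mm.
- rack (a point): Middle of the rack on top of the deck, at the height of the surface the cups stand on; axes as the steriliser's. A wire rail, its top 8 mm above the deck, encloses the rack: inside, 124 mm along local x and 196 mm along local y, room for five cups.
- hood (a joint): Clear hood hinged along the back of the deck: 0 = fully down, rim on the deck; grows as its front is lifted; stop at 1.8 rad, a little past upright. Stiff hinge: it stays where it is left and takes 1 to 6 N at the bar to move. 168 mm deep, 218 mm wide, 83 mm high, walls just outside the rail; when down its front face is at the steriliser's local x = -75 mm.
- hood_hinge (a point): Middle of the hood's hinge line, which runs along the steriliser's local y, at local x = +105 mm, 6 mm above the deck.
- hood_bar (a point): Middle of the hood's handle: a round steel bar, 14 mm thick and 120 mm long between its end brackets, parallel to the hinge, 45 mm in front of the hood's front face. With the hood down it lies 225 mm in front of the hinge line and 60 mm above it; it turns about the hinge with the hood.
- start_paddle (a joint): The start switch: a grey paddle under the front lip of the deck, hinged 54 mm behind the lip's front and 2 mm below the deck's underside. 0 = hanging down (off); grows as its front edge is pushed up from below, stop at 0.30 rad (on); it stays where it is left and takes 1 to 2 N at the edge.
- paddle_edge (a point): Middle of the paddle's lower front edge, where it is now. The paddle is 46 mm wide (local y), 50 mm long and 5 mm thick, centred on local y = +30 mm. Off: this edge hangs 30 mm below the deck's underside, 12 mm behind the lip's front. On: 16 mm below, 6 mm behind. Below and in front of it is free space.
- cup_a_mid (a point): A white porcelain tea cup without a handle, 50 mm across at the rim, 41 mm at its base, 56 mm high, wall 3.5 mm, 0.14 kg; the point is on its axis, half-way up. It stands upright on the worktop at the start; some cups may be absent.
- cup_b_mid (a point): A white porcelain tea cup without a handle, 50 mm across at the rim, 41 mm at its base, 56 mm high, wall 3.5 mm, 0.14 kg; the point is on its axis, half-way up. It stands upright on the worktop at the start; some cups may be absent.
- cup_c_mid (a point): A white porcelain tea cup without a handle, 50 mm across at the rim, 41 mm at its base, 56 mm high, wall 3.5 mm, 0.14 kg; the point is on its axis, half-way up. It stands upright on the worktop at the start; some cups may be absent.
- cup_d_mid (a point): A white porcelain tea cup without a handle, 50 mm across at the rim, 41 mm at its base, 56 mm high, wall 3.5 mm, 0.14 kg; the point is on its axis, half-way up. It stands upright on the worktop at the start; some cups may be absent.
- cup_e_mid (a point): A white porcelain tea cup without a handle, 50 mm across at the rim, 41 mm at its base, 56 mm high, wall 3.5 mm, 0.14 kg; the point is on its axis, half-way up. It stands upright on the worktop at the start; some cups may be absent.
- honey_jar: A honey jar with a grey lid, 66 mm across and 102 mm high, standing behind the cups; bystander. Origin at its base.
- salt_shaker: A salt shaker, 44 mm across and 90 mm high, standing behind the cups; bystander. Origin at its base.
Mind the look-alikes: they are no part of the job. Leave any green look-alike of the part that bears cup_b_mid alone.

How it is judged:
On the way, in this order (a step that is already met when the one before it is completed fails the run):
1. the hood is swung up (beyond 1.3 rad) (value of joint hood above 1.3 rad), for 0.2 s.
2. all cups stand on the rack and the hood is fully down over them (x of cup_a_mid in the frame of steriliser between -0.035 and 0.053 m and y of cup_a_mid in the frame of steriliser between -0.08 and 0.08 m and height (world z) of cup_a_mid between 0.126 and 0.142 m and angle between each of cup_a_mid, cup_b_mid, cup_c_mid, cup_d_mid, cup_e_mid's own z axis and vertical below 0.15 rad and x of cup_b_mid in the frame of steriliser between -0.035 and 0.053 m and y of cup_b_mid in the frame of steriliser between -0.08 and 0.08 m and height (world z) of cup_b_mid between 0.126 and 0.142 m and x of cup_c_mid in the frame of steriliser between -0.035 and 0.053 m and y of cup_c_mid in the frame of steriliser between -0.08 and 0.08 m and height (world z) of cup_c_mid between 0.126 and 0.142 m and x of cup_d_mid in the frame of steriliser between -0.035 and 0.053 m and y of cup_d_mid in the frame of steriliser between -0.08 and 0.08 m and height (world z) of cup_d_mid between 0.126 and 0.142 m and x of cup_e_mid in the frame of steriliser between -0.035 and 0.053 m and y of cup_e_mid in the frame of steriliser between -0.08 and 0.08 m and height (world z) of cup_e_mid between 0.126 and 0.142 m and value of joint hood below 0.035 rad), for 0.2 s.
3. the paddle is pushed up (value of joint start_paddle above 0.22 rad), for 0.2 s.
At the end, for the whole second after the job is handed in: Every cup present stands upright (within 0.15 rad) on the rack inside the wire rail, its axis at least 20 mm in from the rail; the hood is down to within 0.035 rad; the paddle is up beyond 0.22 of its 0.30 rad (all of step 2 and value of joint start_paddle above 0.22 rad); the robot touches nothing.
It fails at once if the paddle is pushed up while the hood is not down (value of joint start_paddle above 0.1 rad and value of joint hood above 0.08 rad).
It fails at once if the hood slams: it comes down onto the deck faster than 0.6 rad/s over its last 0.1 rad (value of joint hood below 0.1 rad and velocity of joint hood below -0.6 rad/s).
It fails at once if the honey jar is knocked over (angle between honey_jar's own z axis and vertical above 0.7 rad).
It fails at once if the salt shaker is knocked over (angle between salt_shaker's own z axis and vertical above 0.7 rad).
Of cup_a, cup_b, cup_c, cup_d, cup_e only 3 to 5 are there at a start; the rules pass over those that are not, and their reading is None.
At some moment in a run one of cup_a, cup_b, cup_c, cup_d, cup_e may be knocked a few centimetres aside while the robot is not near it.
It also fails if it takes over 210 s, if anything falls off the work surface, if the arm or the gripper's body presses on something with over 40 N, if the wrist force passes 120 N, or if a joint passes its speed limit or range.

### The arm

A 7-joint arm with a two-finger parallel gripper is mounted at the origin on a cart in front of the work surface, level with it; the furniture and walls round the work are solid. World frame = base frame: x ahead of the robot, y to its left, z up, the work surface at z = 0. Lengths are in m, angles in rad, forces in N, time in s.
With the tool pointing down it reaches from about 0.4 to 0.9 m from the base axis. Payload 5.6 kg.
Tool frame: the origin (TCP) lies at the very end of the fingers, on their centre line; the grasp point (between the pads) lies 19 mm behind it; z points along the fingers, y is the line along which they close (so a half turn about z gives the same grasp; the last joint's range is limited). The gripper opens to 92 mm and grips with 3 to 60 N. Pads are 20 mm wide; open, the fingers measure 128 mm over their backs; the gripper's body (75 mm by 189 mm) begins 69 mm behind the grasp point.
Start: joints at [1.072, 0.468, -0.012, 1.603, 0.006, 1.071, -0.056], TCP at [0.286, -0.584, 0.215] pointing down, gripper open.
Joint ranges: [-2.53, 2.53], [-0.31, 2.02], [-1.57, 1.55], [0.28, 2.44], [-1.29, 4.43], [0.15, 1.84], [-2.92, 2.92]. Speed limits (rad/s): [2.57, 2.57, 3.14, 3.14, 3.14, 3.14, 3.14].

### API

Orientations are given as a rotation vector (axis times angle).
In Python, from rig import get_obs, eyes, job gives the robot as it stands.
- The arm moves only by the shell command python3 -m crank 'ROWS' [FORCE]. ROWS is a JSON object of lists of equal length, an entry for each row: "linear": the shift along the tool's x, y, z normalised to -1 to 1, where 1 is 0.06 m, a list of three; "yaw": the turn about the tool's z normalised to -1 to 1, where 1 is 360 degrees; "claw": the closure, from -1 (fully open) to 1 (shut), so that 0 is half open. In form: {"linear": [[tx, ty, tz], ...], "yaw": [yaw, ...], "claw": [claw, ...]}. A call has 1 to 5 rows; each row shifts and turns the commanded pose from where the row before left it, along the tool's axes as they then stand; what a row does not reach is not made up. A row lasts 1/8 s, in which the tool goes at most 62.5 mm and 10.7 degrees, less where a joint would pass 70% of its speed; a pose out of reach is approached as far as the arm can. A call with a number of a shift or a turn outside -1 to 1 is refused whole. A call with a gripper value outside its range is refused whole. The fingers move at their own pace and stop on an object; FORCE is the grip in N (left out, the last holds). Time passes only in rows, so rows that do not move let the fingers close. It gives the time, the measured TCP pose, the force, the opening and the grip force at its end, in the units of the state.
- get_obs(): the state, without advancing time (a new reading comes with each control period).
- eyes.get_image(name): name is "scene" or "top"; returns (picture, depth): 400x640x3 uint8, red, green, blue; 400x640 float32, m along the optical axis (not along the pixel's ray), 0 where there is no reading.
- eyes.camera_model(name): a dict with "fx", "fy", "cx", "cy" (pixels), "distortion" ([k1, k2, p1, p2, k3] as OpenCV has them; the pictures are not rectified), "position" and "rotation" of the camera in the world. Camera axes: x right, y down, z forward; pixel columns grow to the right and rows downward; lengths in m; the calibration is good to about 2 mm. A picture is of the moment at which its call begins. camera_model takes no time and is no camera call.
- job.job_done(): hands the job in; it is judged then, once.
The state is a dict: "t": time; "joints": joint angles; "joint_velocities": joint speeds; "joint_efforts": joint torques, N m; "tool_pos": TCP position; "tcp_rot": TCP orientation; "ft_force": force on the tool from outside, world axes, zero at the start; "wrist_torque": the same for the moment, N m; "finger_gap": finger opening in m; "grip_force": force on a finger pad.
Only numpy, scipy, OpenCV 4.12 (cv2) and the standard library are available. Lean on these libraries where they do the work, as an engineer would, in place of code of your own. Each camera call takes 0.05 s, during which the arm holds its last target. There are 200 camera calls.

## Working session

There is one attempt and no reset: what is moved stays moved. The work goes in short steps, Python scripts to look and compute and a shell command to move; the robot and the scene stay as the last step left them, time stands still between calls to the robot, and variables do not carry over. Pictures are saved under pics/ and viewed, at most 14 in all, crops included, and the job is handed in when it is done.

```bash
ls; mkdir -p pics
python3 - <<'E'
from rig import get_obs, eyes, job
import cv2,numpy as np
print(get_obs())
for n in("scene","top"):
    p,d=eyes.get_image(n); np.savez(f"pics/{n}0.npz",p=p,d=d)
    cv2.imwrite(f"pics/{n}0.png",p[:,:,::-1]); print(eyes.camera_model(n))
E
```

```text
pics
{'t': 0.0, 'joints': array([ 1.07196641,  0.46839264, -0.01160452,  1.6035951 ,  0.00603126,
        1.07143426, -0.05629367]), 'joint_velocities': array([-0.00108363, -0.00100551, -0.00038927, -0.00122758, -0.00021614,
        0.00088062,  0.00106811]), 'joint_efforts': array([-5.40427136e-04, -5.20571101e+01, -1.19816870e-02, -2.43744600e+01,
       -5.64122899e-02,  1.72651524e-02,  1.36715757e-04]), 'tool_pos': array([ 0.28580761, -0.58314311,  0.21364215]), 'tcp_rot': array([-3.05870010e+00, -7.09383911e-01,  8.66498870e-04]), 'ft_force': array([ 0.14866346, -0.34126503,  0.90528135]), 'wrist_torque': array([-0.01197662, -0.00700257,  0.05875526]), 'grip_force': 0.0, 'finger_gap': 0.09189468486203886}
{'fx': 466.0351665277403, 'fy': 466.0351665277403, 'cx': 323.8149793786957, 'cy': 202.69252093774756, 'distortion': array([-0.12807507,  0.        ,  0.        ,  0.        ,  0.        ]), 'position': array([0.04566055, 0.27685398, 1.14382295]), 'rotation': array([-1.28926068,  2.49997289, -0.67140232])}
{'fx': 371.0985309713311, 'fy': 371.0985309713311, 'cx': 322.1507041581716, 'cy': 197.43488082482682, 'distortion': array([-0.0834838,  0.       ,  0.       ,  0.       ,  0.       ]), 'position': array([ 0.38638396, -0.04729658,  1.21331944]), 'rotation': array([-2.12382878,  2.1659043 , -0.14905081])}
```

View pics/scene0.png

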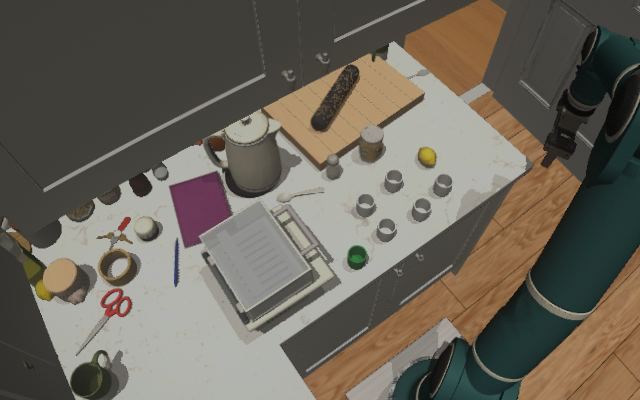

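View pics/top0.png

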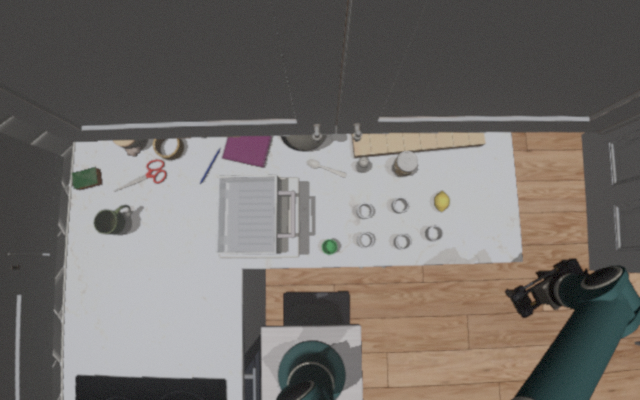

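The top view shows the steriliser at about (218–300, 176–258) with its bar on the right (world -y). The five white cups are near (365,211), (400,205), (366,240), (401,241) and (432,233). The green look-alike is at (330,246), the jar at (405,164) and the shaker at (364,164).

```bash
cat > h.py <<'E'
import numpy as np,cv2
from scipy.spatial.transform import Rotation as R
from scipy.optimize import least_squares
from rig import get_obs,eyes,job
def cloud(n,d):
    m=eyes.camera_model(n); K=np.array([[m['fx'],0,m['cx']],[0,m['fy'],m['cy']],[0,0,1.]])
    v,u=np.mgrid[0:400,0:640]
    q=cv2.undistortPoints(np.stack([u,v],-1).reshape(-1,1,2).astype(float),K,m['distortion']).reshape(400,640,2)
    P=np.dstack([q,np.ones((400,640))])*d[...,None]
    W=P@R.from_rotvec(m['rotation']).as_matrix().T+m['position']; W[d==0]=np.nan
    return W
def proj(n,P):
    m=eyes.camera_model(n); K=np.array([[m['fx'],0,m['cx']],[0,m['fy'],m['cy']],[0,0,1.]])
    r=R.from_rotvec(m['rotation']).inv(); t=-r.apply(m['position'])
    return cv2.projectPoints(np.atleast_2d(P).astype(float),r.as_rotvec(),t,K,m['distortion'])[0].reshape(-1,2)
def cups(W,p,zr=(.035,.075),z0=0):
    z=W[...,2]-z0; m=((z>zr[0])&(z<zr[1])&(W[...,0]>.25)&(W[...,0]<.75)&(W[...,1]<.1)&(W[...,1]>-.6))
    k,l,s,c=cv2.connectedComponentsWithStats(m.astype(np.uint8))
    for i in range(1,k):
        if s[i,4]<15: continue
        q=W[l==i]; t=q[q[:,2]-z0>zr[1]*0+.05]
        f=least_squares(lambda a:np.hypot(t[:,0]-a[0],t[:,1]-a[1])-.0235,q[:,:2].mean(0),loss='soft_l1',f_scale=.002).x if len(t)>5 else q[:,:2].mean(0)
        print(c[i].round(),s[i,4],'fit',f.round(4),'mean',q.mean(0).round(3),'zmax',q[:,2].max().round(3),p[l==i].mean(0).round())
def state():
    o=get_obs(); r=R.from_rotvec(o['tcp_rot']).as_matrix(); print(o['t'],o['tool_pos'].round(4),'F',o['ft_force'].round(1),'gap',o['finger_gap'].round(4),'\n',r.round(3)); return o['tool_pos'],r
E
python3 - <<'E'
from h import *
for n in("scene","top"):
    f=np.load(f"pics/{n}0.npz"); p,d=f['p'],f['d']; W=cloud(n,d)
    print(n); cups(W,p)
    z=W[...,2]
    m=(z>.1)&(z<.112)&(W[...,1]<.45)&(W[...,1]>-.1)&(W[...,0]<.7)&(W[...,0]>.2)
    q=W[m][:,:2].astype(np.float32); print('deck',m.sum(),cv2.minAreaRect(q),np.percentile(q,[1,50,99],axis=0).round(3))
    for lo,hi in((.12,.18),(.18,.20)):
        m=(z>lo)&(z<hi)&(W[...,1]<.45)&(W[...,1]>-.05)&(W[...,0]<.68)&(W[...,0]>.2)
        print(lo,m.sum(),cv2.minAreaRect(W[m][:,:2].astype(np.float32)))
    for nm,b in (('jar',(.55,.85,-.3,-.1)),('all',(.55,.85,-.1,.02))):
        m=(z>.08)&(z<.3)&(W[...,0]>b[0])&(W[...,0]<b[1])&(W[...,1]>b[2])&(W[...,1]<b[3]); 
        if m.any(): print(nm,W[m].mean(0),W[m].max(0),W[m].min(0))
    # cabinet extents
    m=(z>.5)&(z<1.1); q=W[m]; print('high',np.percentile(q,[0,2,10],axis=0).round(2))
    m=(abs(z)<.01);q=W[m];print('table',np.percentile(q,[.5,99.5],axis=0).round(2))
g=cv2.resize(cv2.imread('pics/top0.png')[150:290,200:480],None,fx=2.8,fy=2.8,interpolation=2);cv2.imwrite('pics/c1.png',g)
E
```

```text
scene
[361. 131.] 1581 fit [ 0.6512 -0.3053] mean [ 0.718 -0.326  0.042] zmax 0.075 [161. 136. 102.]
[428. 154.] 181 fit [ 0.5523 -0.4153] mean [ 0.535 -0.428  0.044] zmax 0.055 [165. 145.  49.]
[332. 168.] 129 fit [ 0.6711 -0.1813] mean [ 0.653 -0.169  0.053] zmax 0.075 [96. 93. 85.]
[263. 181.] 288 fit [0.739  0.0134] mean [0.728 0.014 0.056] zmax 0.075 [79. 76. 66.]
[393. 177.] 185 fit [ 0.5285 -0.2923] mean [ 0.529 -0.292  0.049] zmax 0.059 [122. 121. 115.]
[443. 182.] 195 fit [ 0.4363 -0.3985] mean [ 0.437 -0.398  0.048] zmax 0.061 [120. 119. 113.]
[365. 202.] 181 fit [ 0.5127 -0.1779] mean [ 0.512 -0.178  0.049] zmax 0.06 [123. 122. 117.]
[422. 206.] 197 fit [ 0.4104 -0.296 ] mean [ 0.411 -0.296  0.048] zmax 0.061 [123. 122. 116.]
[386. 227.] 182 fit [ 0.4193 -0.1761] mean [ 0.419 -0.176  0.049] zmax 0.06 [121. 120. 115.]
[356. 255.] 184 fit [ 0.4006 -0.063 ] mean [ 0.401 -0.063  0.049] zmax 0.062 [54. 89. 57.]
deck 1882 ((0.49178826808929443, 0.1456945389509201), (0.2413526028394699, 0.24382001161575317), 89.96842956542969) [[0.372 0.027]
 [0.42  0.057]
 [0.61  0.262]]
0.12 10
[... 1643 characters left out ...]
3746), (0.23661938309669495, 0.24421435594558716), 89.49947357177734) [[0.37  0.027]
 [0.456 0.062]
 [0.611 0.253]]
0.12 250 ((0.4913037419319153, 0.08098037540912628), (0.004569629207253456, 0.21746352314949036), 89.11522674560547)
0.18 5003 ((0.49176135659217834, 0.1426946371793747), (0.22156177461147308, 0.22108487784862518), 89.49121856689453)
jar [ 0.65670268 -0.2504244   0.094318  ] [ 0.68727037 -0.16090571  0.10594566] [ 0.62510157 -0.29983581  0.0801635 ]
all [ 0.72168825 -0.00331516  0.12355772] [0.7462897  0.01991334 0.16752532] [ 0.715833   -0.05335237  0.08049817]
high [[ 0.1  -0.69  0.5 ]
 [ 0.19 -0.58  0.51]
 [ 0.29 -0.46  0.54]]
table [[-0.08 -0.69 -0.01]
 [ 0.77  0.83  0.01]]
```

View pics/c1.png

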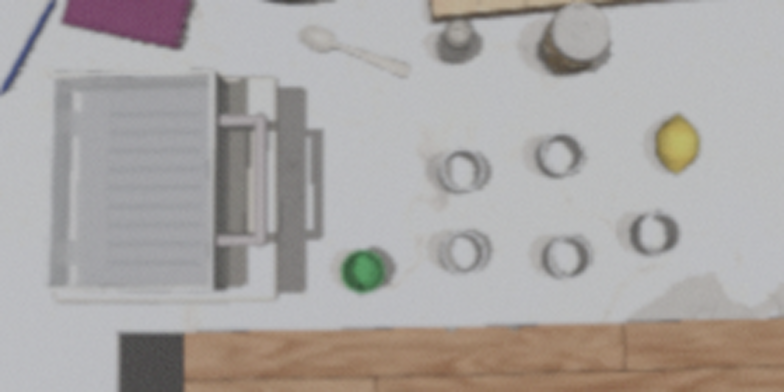

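The crop confirms this: the hood is closed with its bar at the right, and five white cups are clear of each other. The rows allow only shifts and a turn about the tool's z, but the paddle has to be pushed from under a lip. So first I'll check, in free air, whether out-of-reach poses tilt the tool.

```bash
python3 -m crank '{"linear":[[0,0,-1],[0,0,-1],[0,0,-1],[0,0,-1],[0,0,-1]],"yaw":[0,0,0,0,0],"claw":[-1,-1,-1,-1,-1]}' 30; python3 -m crank '{"linear":[[0,0,-1],[0,0,-1],[0,0,-1],[0,0,-1],[0,0,-1]],"yaw":[0,0,0,0,0],"claw":[-1,-1,-1,-1,-1]}'; python3 -c "
from h import *;state();print(get_obs()['joints'].round(3))
f=np.load('pics/top0.npz');W=cloud('top',f['d']);z=W[...,2]
for (u,v) in((315,160),(326,168),(340,174),(210,165),(300,205),(318,205)):print(u,v,W[v,u].round(4))
f=np.load('pics/scene0.npz');W=cloud('scene',f['d'])
for (u,v) in((284,197),(300,193),(316,190),(177,262),(300,240)):print(u,v,W[v,u].round(4))
q=W[(W[...,2]>.3)&(W[...,2]<.9)&(W[...,0]>.4)];print('cab',np.percentile(q,[0,1,5,50],axis=0).round(2))
"
```

```text
t: 0.72
tool_pos: [0.2858, -0.5833, 0.5163]
tcp_rot: [-3.06, -0.709, 0.0]
ft_force: [0.7, -1.3, 1.0]
finger_gap: 0.092
grip_force: 0.0
t: 1.35
tool_pos: [0.2651, -0.5405, 0.6926]
tcp_rot: [2.894, 0.671, 0.059]
ft_force: [0.8, 0.0, -0.3]
finger_gap: 0.0916
grip_force: 0.0Traceback (most recent call last):
  File "<string>", line 2, in <module>
    from h import *;state();print(get_obs()['joints'].round(3))
                    ~~~~~^^
  File "h.py", line 25, in state
    o=get_obs(); r=R.from_rotvec(o['tcp_rot']).as_matrix(); print(o['t'],o['tool_pos'].round(4),'F',o['ft_force'].round(1),'gap',o['finger_gap'].round(4),'\n',r.round(3)); return o['tool_pos'],r
                                                                                                                                 ^^^^^^^^^^^^^^^^^^^^^
AttributeError: 'float' object has no attribute 'round'
```

Out-of-reach commands do tilt the tool. Next: does the tilt persist after returning?

```bash
sed -i "s/o\['finger_gap'\].round(4)/o['finger_gap']/" h.py; cat >s.sh <<'E'
python3 -c "from h import *;state();print(get_obs()['joints'].round(3))"
E
sh s.sh
python3 -m crank '{"linear":[[0,0,1],[0,0,1],[0,0,1],[0,0,1],[0,0,1]],"yaw":[0,0,0,0,0],"claw":[-1,-1,-1,-1,-1]}' >/dev/null; sh s.sh; python3 -c "
from h import *
f=np.load('pics/top0.npz');W=cloud('top',f['d'])
for (u,v) in((315,160),(326,168),(340,174),(210,165),(300,205),(318,205)):print(u,v,W[v,u].round(4))
f=np.load('pics/scene0.npz');W=cloud('scene',f['d'])
for (u,v) in((284,197),(300,193),(316,190),(177,262),(300,240)):print(u,v,W[v,u].round(4))
q=W[(W[...,2]>.3)&(W[...,2]<.9)&(W[...,0]>.4)];print('cab',np.percentile(q,[0,1,5,50],axis=0).round(2))
"
```

```text
1.35 [ 0.2651 -0.5405  0.6926] F [ 0.8  0.  -0.3] gap 0.09155169616014039 
 [[ 0.898  0.434  0.076]
 [ 0.44  -0.884 -0.156]
 [ 0.     0.173 -0.985]]
[ 0.836  0.223  0.318  0.913 -0.076  1.842 -0.002]
1.975 [ 0.2879 -0.5873  0.3945] F [ 0.1 -1.  -0.3] gap 0.0919869391812608 
 [[ 0.898  0.434  0.076]
 [ 0.44  -0.884 -0.155]
 [ 0.     0.173 -0.985]]
[ 0.835  0.253  0.283  1.521 -0.073  1.204  0.009]
315 160 [ 0.687  -0.0221  0.0074]
326 168 [ 0.658  -0.0581  0.0114]
340 174 [ 0.6381 -0.1042  0.0053]
210 165 [0.6772 0.33   0.0109]
300 205 [ 0.5379  0.0301 -0.0014]
318 205 [ 0.5367 -0.0293 -0.0007]
284 197 [ 0.6797 -0.0184  0.0024]
300 193 [ 0.6598 -0.0607  0.0105]
316 190 [ 0.6433 -0.1048  0.0069]
177 262 [0.6739 0.3273 0.0079]
300 240 [0.4944 0.0438 0.1072]
cab [[ 0.4  -0.59  0.42]
 [ 0.42 -0.42  0.44]
 [ 0.57 -0.24  0.46]
 [ 0.64  0.23  0.59]]
```

The tilt persists, so it can be steered. It comes from joint limits in the radial direction. I'll undo it now by pulling inward past the near limit in free air.

```bash
python3 -m crank '{"linear":[[0,-1,0],[0,-1,0],[0,-1,0],[0,-1,0],[0,-0.5,0]],"yaw":[0,0,0,0,0],"claw":[-1,-1,-1,-1,-1]}' >/dev/null; sh s.sh; python3 -m crank '{"linear":[[0,-0.5,0],[0,-0.5,0]],"yaw":[0,0],"claw":[-1,-1]}' >/dev/null; sh s.sh
```

```text
2.6 [ 0.1696 -0.3461  0.3491] F [0.  0.3 1.2] gap 0.09183766897085677 
 [[ 0.898  0.434  0.076]
 [ 0.441 -0.884 -0.154]
 [ 0.     0.172 -0.985]]
[ 0.779 -0.264  0.188  2.119  0.083  1.112 -0.181]
2.85 [ 0.1528 -0.3097  0.3356] F [ 0.4 -0.4 -0.8] gap 0.09184183452688814 
 [[ 0.896  0.438  0.072]
 [ 0.443 -0.885 -0.144]
 [ 0.001  0.161 -0.987]]
[ 1.13  -0.307 -0.098  2.18  -0.02   1.106 -0.07 ]
```

```bash
python3 -m crank '{"linear":[[0,-0.5,0],[0,-0.5,0]],"yaw":[0,0],"claw":[-1,-1]}' >/dev/null; sh s.sh;  python3 -m crank '{"linear":[[0,-0.5,0],[0,-0.5,0]],"yaw":[0,0],"claw":[-1,-1]}' >/dev/null; sh s.sh
```

```text
3.1 [ 0.1418 -0.2874  0.3034] F [ 1.  -0.6 -0.6] gap 0.09184733098427117 
 [[ 0.898  0.436  0.061]
 [ 0.44  -0.893 -0.098]
 [ 0.012  0.115 -0.993]]
[ 1.102 -0.307 -0.072  2.248 -0.028  1.084 -0.072]
3.35 [ 0.1322 -0.2613  0.2735] F [ 0.8 -0.3 -0.1] gap 0.09186793996480326 
 [[ 0.895  0.443  0.051]
 [ 0.445 -0.894 -0.051]
 [ 0.023  0.068 -0.997]]
[ 1.11  -0.307 -0.081  2.314 -0.048  1.064 -0.056]
```

```bash
python3 -m crank '{"linear":[[0,-0.5,0],[0,-0.5,0],[0,-0.5,0]],"yaw":[0,0,0],"claw":[-1,-1,-1]}' >/dev/null; sh s.sh
```

```text
3.725 [ 0.1137 -0.2222  0.2332] F [-0.3 -0.6  0.6] gap 0.09177870609871182 
 [[ 0.895  0.445  0.035]
 [ 0.445 -0.896  0.015]
 [ 0.038  0.002 -0.999]]
[ 1.153 -0.307 -0.11   2.408 -0.082  1.035 -0.02 ]
```

```bash
python3 -m crank '{"linear":[[0,0,-0.6],[0,0,-0.6],[0,0,-0.6]],"yaw":[0.0245,0.0245,0.0245],"claw":[0.04,0.04,0.04]}' >/dev/null; sh s.sh; python3 -m crank '{"linear":[[0.7,-0.4,0],[0.7,-0.4,0],[0.7,-0.4,0],[0.7,-0.4,0],[0.7,-0.4,0]],"yaw":[0,0,0,0,0],"claw":[0.04,0.04,0.04,0.04,0.04]}' >/dev/null; sh s.sh
```

```text
4.1 [ 0.1225 -0.2539  0.3295] F [ 0.5  0.4 -0.1] gap 0.063750523692409 
 [[ 1.    -0.007  0.024]
 [-0.008 -0.999  0.039]
 [ 0.024 -0.04  -0.999]]
[ 1.349 -0.307 -0.224  2.18  -0.11   1.289 -0.411]
4.725 [ 0.3347 -0.1343  0.338 ] F [-0.1 -1.2 -0.4] gap 0.044193443175363396 
 [[ 1.    -0.001  0.024]
 [-0.001 -0.999  0.039]
 [ 0.024 -0.039 -0.999]]
[ 1.06  -0.17  -0.622  2.039 -0.153  1.241 -1.077]
```

```bash
python3 -m crank '{"linear":[[0.65,-0.7,0.2],[0.65,-0.7,0.2],[0.65,-0.7,0.2],[0.65,-0.7,0.2]],"yaw":[0,0,0,0],"claw":[0.04,0.04,0.04,0.04]}' >/dev/null; sh s.sh
python3 - <<'E'
from h import *
for n in("scene","top"):
    p,d=eyes.get_image(n); W=cloud(n,d)
    z=W[...,2]; m=(z>.16)&(z<.185)&(W[...,1]<.065)&(W[...,1]>.0)&(W[...,0]<.6)&(W[...,0]>.4)
    q=W[m]; print(n,m.sum(),q.mean(0),np.percentile(q,[3,97],axis=0).round(4)); cups(W,p)
E
```

```text
5.225 [0.4918 0.035  0.3002] F [ 0.1 -1.7  0.3] gap 0.044012174138918815 
 [[ 1.    -0.002  0.024]
 [-0.003 -0.999  0.039]
 [ 0.024 -0.039 -0.999]]
[ 0.74   0.224 -0.966  1.847  0.166  1.138 -1.852]
scene 65 [0.48449819 0.04795667 0.18340061] [[0.4272 0.03   0.1798]
 [0.5557 0.0635 0.1849]]
[357. 141.] 464 fit [ 0.6514 -0.3043] mean [ 0.691 -0.288  0.047] zmax 0.074 [156. 133. 100.]
[428. 155.] 182 fit [ 0.5495 -0.4146] mean [ 0.534 -0.428  0.044] zmax 0.053 [197. 174.  51.]
[323. 152.] 56 fit [ 0.72  -0.185] mean [ 0.72  -0.185  0.041] zmax 0.047 [169. 144. 108.]
[335. 169.] 72 fit [ 0.6261 -0.1725] mean [ 0.648 -0.174  0.048] zmax 0.068 [99. 96. 89.]
[394. 177.] 184 fit [ 0.5286 -0.2928] mean [ 0.529 -0.292  0.049] zmax 0.061 [146. 145. 139.]
[443. 181.] 197 fit [ 0.4367 -0.3985] mean [ 0.437 -0.398  0.048] zmax 0.061 [144. 143. 136.]
[249. 185.] 70 fit [0.7558 0.0389] mean [0.739 0.053 0.055] zmax 0.075 [104.  99.  87.]
[365. 202.] 184 fit [ 0.5127 -0.1777] mean [ 0.512 -0.178  0.049] zmax 0.061 [111. 109. 102.]
[422. 206.] 191 fit [ 0.4105 -0.2959] mean [ 0.411 -0.296  0.049] zmax 0.061 [149. 147. 141.]
[386. 227.] 181 fit [ 0.4191 -0.1762] mean [ 0.419 -0.176  0.049] zmax 0.06 [107. 105.  98.]
[356. 255.] 186 fit [ 0.4007 -0.0632] mean [ 0.401 -0.063  0.049] zmax 0.06 [ 63. 106.  67.]<stdin>:5: RuntimeWarning: Mean of empty slice.
  ret = um.true_divide(
Traceback (most recent call last):
IndexError: index -1 is out of bounds for axis 0 with size 0
```

Run:
```python
from h import *
print(proj('top',[[.431,.033,.172],[.551,.033,.172]]).round(1))
f=np.load('pics/top0.npz');W=cloud('top',f['d']);print(W[213,285:299].round(3)); print(f['p'][213,285:299].mean(-1).round())
```

```text
[[295.4 235.3]
 [295.  193. ]]
[[0.501 0.069 0.104]
 [0.501 0.066 0.106]
 [0.501 0.063 0.104]
 [0.502 0.06  0.1  ]
 [0.501 0.057 0.105]
 [0.501 0.054 0.105]
 [0.492 0.043 0.188]
 [0.492 0.041 0.188]
 [0.492 0.038 0.19 ]
 [0.492 0.035 0.19 ]
 [0.493 0.033 0.184]
 [0.501 0.036 0.102]
 [0.5   0.032 0.108]
 [0.5   0.029 0.108]]
[123. 123. 123. 143. 166. 167. 160. 164. 162. 149. 161. 180. 177. 153.]
```

```bash
python3 -m crank '{"linear":[[0,0.03,0.8],[0,0.03,0.8],[0,0,0.77],[0,0,0],[0,0,0]],"yaw":[0,0,0,0,0],"claw":[0.04,0.04,0.04,0.5,0.8]}' 20 ; sh s.sh;  python3 -m crank '{"linear":[[0,0,0],[0,0,0]],"yaw":[0,0],"claw":[1,1]}' 30 ; sh s.sh
```

```text
t: 5.95
tool_pos: [0.495, 0.036, 0.16]
tcp_rot: [-3.102, 0.002, -0.04]
ft_force: [-0.5, 0.6, 0.6]
finger_gap: 0.0264
grip_force: 0.0
5.95 [0.495 0.036 0.16 ] F [-0.5  0.6  0.6] gap 0.02637081952263958 
 [[ 1.    -0.001  0.026]
 [-0.002 -0.999  0.039]
 [ 0.026 -0.039 -0.999]]
[ 0.601  0.411 -0.863  2.002  0.366  0.863 -2.024]
t: 6.2
tool_pos: [0.4956, 0.0383, 0.1605]
tcp_rot: [-3.099, 0.0, -0.044]
ft_force: [1.2, 5.8, -0.6]
finger_gap: 0.013
grip_force: 30.0
6.2 [0.4956 0.0383 0.1605] F [ 1.2  5.8 -0.6] gap 0.0130196905377484 
 [[ 1.     0.     0.028]
 [-0.001 -0.999  0.042]
 [ 0.028 -0.042 -0.999]]
[ 0.6    0.411 -0.865  2.002  0.364  0.86  -2.026]
```

```bash
python3 -c "
import numpy as np
ph=np.linspace(.295,1.92,16);y=.258-.233*np.cos(ph);z=.112+.233*np.sin(ph)
dy=np.diff(y);dz=np.diff(z);print(np.c_[ph[1:],y[1:],z[1:],(-dy-.04*dz)/.06,(.04*dy-dz)/.06].round(3))"
```

```text
[[ 0.403  0.044  0.203 -0.16  -0.389]
 [ 0.512  0.055  0.226 -0.201 -0.37 ]
 [ 0.62   0.068  0.247 -0.24  -0.346]
 [ 0.728  0.084  0.267 -0.276 -0.318]
 [ 0.837  0.102  0.285 -0.308 -0.286]
 [ 0.945  0.122  0.301 -0.338 -0.251]
 [ 1.053  0.143  0.314 -0.363 -0.213]
 [ 1.162  0.165  0.326 -0.384 -0.173]
 [ 1.27   0.189  0.335 -0.4   -0.13 ]
 [ 1.378  0.213  0.341 -0.412 -0.086]
 [ 1.487  0.238  0.344 -0.419 -0.041]
 [ 1.595  0.264  0.345 -0.421  0.004]
 [ 1.703  0.289  0.343 -0.418  0.05 ]
 [ 1.812  0.314  0.338 -0.41   0.095]
 [ 1.92   0.338  0.331 -0.397  0.138]]
```

```bash
python3 -m crank '{"linear":[[0,-0.15,-0.39],[0,-0.2,-0.37],[0,-0.24,-0.35],[0,-0.28,-0.32],[0,-0.31,-0.29]],"yaw":[0,0,0,0,0],"claw":[1,1,1,1,1]}' 35 ; python3 -m crank '{"linear":[[0,-0.34,-0.25],[0,-0.36,-0.21]],"yaw":[0,0],"claw":[1,1]}'
```

```text
t: 6.82
tool_pos: [0.4959, 0.105, 0.2669]
tcp_rot: [-3.098, 0.001, -0.055]
ft_force: [16.3, 7.2, -17.4]
finger_gap: 0.0128
grip_force: 34.9
t: 7.08
tool_pos: [0.4963, 0.1436, 0.2962]
tcp_rot: [-3.1, 0.004, -0.057]
ft_force: [17.9, 3.4, -15.1]
finger_gap: 0.0129
grip_force: 34.9
```

```bash
sh s.sh
python3 - <<'E'
from h import *
p,d=eyes.get_image("scene");cv2.imwrite('pics/s2.png',p[:,:,::-1])
E
```

```text
7.075 [0.4963 0.1436 0.2962] F [ 17.9   3.4 -15.1] gap 0.01286438651290258 
 [[ 0.999 -0.002  0.037]
 [-0.003 -0.999  0.041]
 [ 0.037 -0.041 -0.998]]
[ 0.508  0.276 -0.98   1.817  0.23   1.126 -2.117]
```

View pics/s2.png

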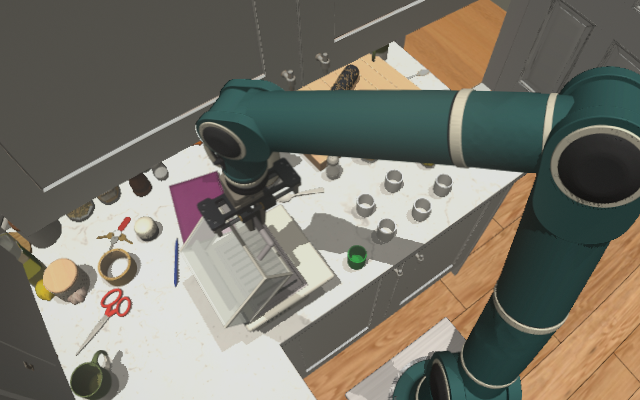

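The hood is about half open and held by the bar at around (245,205). The path is right, with a small sideways force that I'll ease out.

```bash
python3 -m crank '{"linear":[[0.06,-0.38,-0.17],[0.02,-0.4,-0.13],[0.02,-0.41,-0.09],[0,-0.42,-0.04]],"yaw":[0,0,0,0],"claw":[1,1,1,1]}' ; python3 -m crank '{"linear":[[0,-0.42,0],[0,-0.42,0.05],[0,-0.41,0.1],[0,-0.2,0.06]],"yaw":[0,0,0,0],"claw":[1,1,1,1]}';sh s.sh
```

```text
t: 7.62
tool_pos: [0.4978, 0.2376, 0.3258]
tcp_rot: [-3.106, 0.005, -0.043]
ft_force: [0.8, -4.2, 4.4]
finger_gap: 0.0135
grip_force: 35.0
t: 8.12
tool_pos: [0.4987, 0.3268, 0.3162]
tcp_rot: [-3.102, 0.002, -0.045]
ft_force: [3.2, -3.3, 1.8]
finger_gap: 0.0131
grip_force: 35.0
8.125 [0.4987 0.3268 0.3162] F [ 3.2 -3.3  1.8] gap 0.013062324464381167 
 [[ 1.    -0.001  0.029]
 [-0.002 -0.999  0.04 ]
 [ 0.029 -0.04  -0.999]]
[ 0.084  0.432 -0.954  1.611  0.363  1.239 -2.502]
```

```bash
python3 -m crank '{"linear":[[0,0,0],[0,0,0],[0,0,0],[0,0,-0.4],[0,0,-0.5]],"yaw":[0,0,0,0,0],"claw":[0.04,0.04,0.04,0.04,0.04]}' ; python3 -m crank '{"linear":[[0,0.7,0],[0,0.95,0],[0,0.95,0],[0,0.95,0],[0,0.95,0]],"yaw":[0,0,0,0,0],"claw":[0,0,0,0,-0.5]}';python3 -m crank '{"linear":[[0,0.95,0],[0,0.95,0],[0,0.7,0],[0,0,0],[0,0,0]],"yaw":[0,0,0,-0.0278,-0.0278],"claw":[-0.5,-0.5,-0.5,-0.5,-0.5]}';python3 -m crank '{"linear":[[0,0,0],[0,0,0],[0,0,0],[0,0,0],[0,0,0]],"yaw":[-0.0278,-0.0278,-0.0278,-0.0278,-0.0278],"claw":[-0.5,-0.5,-0.5,-0.5,-0.5]}';python3 -m crank '{"linear":[[0,0,0],[0,0,0]],"yaw":[-0.0278,-0.0278],"claw":[-0.5,-0.5]}';sh s.sh
python3 - <<'E'
from h import *
for n in("scene","top"):
    p,d=eyes.get_image(n); W=cloud(n,d); cv2.imwrite(f'pics/{n}3.png',p[:,:,::-1]); np.savez(f'pics/{n}3.npz',p=p,d=d); cups(W,p)
    z=W[...,2];m=(z>.1)&(z<.12)&(W[...,1]<.3)&(W[...,1]>-.02)&(W[...,0]<.66)&(W[...,0]>.33)
    print('deck',cv2.minAreaRect(W[m][:,:2].astype(np.float32)),np.percentile(W[m],[.5,50,99.5],axis=0).round(4))
g=cv2.resize(p[150:290,200:480,::-1],None,fx=2.8,fy=2.8,interpolation=2);cv2.imwrite('pics/c3.png',g)
E
```

```text
t: 8.75
tool_pos: [0.4953, 0.3238, 0.3681]
tcp_rot: [-3.103, 0.002, -0.034]
ft_force: [1.4, -0.0, 0.1]
finger_gap: 0.0438
grip_force: 0.0
t: 9.38
tool_pos: [0.4951, 0.0526, 0.3574]
tcp_rot: [-3.102, 0.002, -0.037]
ft_force: [0.3, -0.3, -0.4]
finger_gap: 0.0538
grip_force: 0.0
t: 10.0
tool_pos: [0.4951, -0.1019, 0.3511]
tcp_rot: [-3.058, -0.544, -0.047]
ft_force: [-0.1, -0.1, -0.3]
finger_gap: 0.0689
grip_force: 0.0
t: 10.62
tool_pos: [0.4952, -0.1012, 0.3513]
tcp_rot: [-2.553, -1.798, -0.066]
ft_force: [0.0, 0.7, -1.3]
finger_gap: 0.069
grip_force: 0.0
t: 10.88
tool_pos: [0.4952, -0.1012, 0.3513]
tcp_rot: [-2.207, -2.219, -0.07]
ft_force: [0.3, 0.6, -0.4]
finger_gap: 0.0691
grip_force: 0.0
10.875 [ 0.4952 -0.1012  0.3513] F [ 0.3  0.6 -0.4] gap 0.06910235545787698 
 [[-0.006  1.     0.024]
 [ 0.999  0.005  0.039]
 [ 0.039  0.024 -0.999]]
[ 1.146  0.279 -1.161  1.733  0.226  1.278 -0.055]
[399. 105.] 414 fit [ 0.733  -0.4896] mean [ 0.733 -0.49   0.04 ] zmax 0.048 [183. 154. 115.]
[356. 131.] 32 fit [ 0.7293 -0.3118] mean [ 0.729 -0.312  0.041] zmax 0.045 [165. 140. 105.]
[330. 148.] 
[... 1127 characters left out ...]
an [ 0.726 -0.     0.056] zmax 0.075 [90. 87. 83.]
[414. 143.] 1413 fit [ 0.7302 -0.349 ] mean [ 0.73  -0.349  0.039] zmax 0.048 [193. 177. 153.]
[442. 201.] 189 fit [ 0.5365 -0.4077] mean [ 0.537 -0.428  0.044] zmax 0.054 [184. 171. 104.]
[435. 233.] 93 fit [ 0.4336 -0.3962] mean [ 0.434 -0.395  0.05 ] zmax 0.06 [161. 161. 162.]
[409. 240.] 19 fit [ 0.415  -0.3347] mean [ 0.413 -0.313  0.052] zmax 0.059 [106. 106. 105.]
[330. 246.] 65 fit [ 0.3991 -0.0629] mean [ 0.4   -0.064  0.054] zmax 0.06 [110. 141. 114.]
deck ((0.4911346137523651, 0.14774352312088013), (0.2421063631772995, 0.24466006457805634), 89.40816497802734) [[0.3711 0.0274 0.1006]
 [0.4888 0.1436 0.1062]
 [0.6115 0.264  0.1189]]
```

View pics/c3.png

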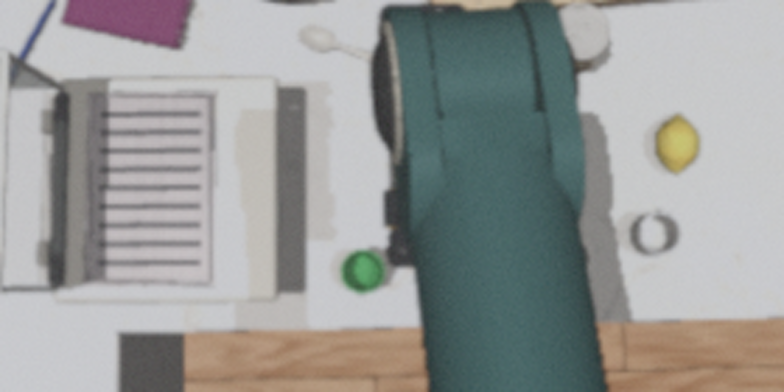

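The crop shows the hood standing open and the empty rack at about crop (93–213, 93–284). The arm is over the cups.

```bash
cat > go.py <<'E'
import sys
from h import *
o=get_obs();r=R.from_rotvec(o['tcp_rot']).as_matrix();p=o['tool_pos']
for a in sys.argv[1:]:
    t=np.array(eval('['+a+']'));u=r.T@(t-p)/.06;print(t,'units',u.round(2),'rows>=',np.ceil(np.linalg.norm(u)*.06/.06));p=t
E
python3 go.py .512,-.178,.11 .512,-.178,.03 .512,-.178,.25 .424,.1965,.25 .424,.1965,.14
python3 - <<'E'
from h import *
m=eyes.camera_model('top');K=np.array([[m['fx'],0,m['cx']],[0,m['fy'],m['cy']],[0,0,1.]])
q=cv2.undistortPoints(np.array([[[233.2,217]],[[276.1,217]],[[255,183.2]],[[255,251.4]]]),K,m['distortion']).reshape(-1,2)
r=R.from_rotvec(m['rotation']).apply(np.c_[q,np.ones(4)]);print(m['position']+r*((.110-m['position'][2])/r[:,2:]))
E
```

```text
[ 0.512 -0.178  0.11 ] units [-1.44  0.18  3.97] rows>= 5.0
[ 0.512 -0.178  0.03 ] units [-0.05 -0.03  1.33] rows>= 2.0
[ 0.512 -0.178  0.25 ] units [ 0.15  0.09 -3.66] rows>= 4.0
[0.424  0.1965 0.25  ] units [ 6.24 -1.47  0.22] rows>= 7.0
[0.424  0.1965 0.14  ] units [-0.07 -0.04  1.83] rows>= 2.0
[[0.49165014 0.22419109 0.11      ]
 [0.48930879 0.09489714 0.11      ]
 [0.5932958  0.15896447 0.11      ]
 [0.38830793 0.15791619 0.11      ]]
```

```bash
python3 -m crank '{"linear":[[-0.48,0.06,0.6],[-0.48,0.06,0.6],[-0.48,0.06,0.9],[0,0,0.9],[0,0,0.9]],"yaw":[0,0,0,0,0],"claw":[-0.5,-0.5,-0.5,-0.5,-0.5]}' 15; python3 go.py .512,-.178,.03
```

```text
t: 11.6
tool_pos: [0.5117, -0.1791, 0.1126]
tcp_rot: [-2.219, -2.207, -0.07]
ft_force: [0.3, -1.0, 0.2]
finger_gap: 0.069
grip_force: 0.0
[ 0.512 -0.178  0.03 ] units [-0.04 -0.03  1.38] rows>= 2.0
```

```bash
python3 -m crank '{"linear":[[-0.04,-0.03,0.7],[0,0,0.68],[0,0,0],[0,0,0],[0,0,0]],"yaw":[0,0,0,0,0],"claw":[-0.5,-0.5,-0.5,1,1]}'; python3 -m crank '{"linear":[[0,0,0],[0,0,-0.2],[0,0,-0.8],[0.1,0.1,-0.9],[0.1,0,-1]],"yaw":[0,0,0,0,0],"claw":[1,1,1,1,1]}'; python3 go.py .512,-.178,.26 .424,.196,.26 .424,.196,.139
```

```text
t: 12.22
tool_pos: [0.5134, -0.178, 0.0334]
tcp_rot: [-2.216, -2.214, -0.072]
ft_force: [-0.2, 0.1, 0.3]
finger_gap: 0.051
grip_force: 0.0
t: 12.85
tool_pos: [0.5136, -0.1721, 0.208]
tcp_rot: [-2.212, -2.213, -0.07]
ft_force: [0.6, -1.8, -1.5]
finger_gap: 0.0478
grip_force: 15.0
[ 0.512 -0.178  0.26 ] units [-0.06 -0.01 -0.87] rows>= 1.0
[0.424 0.196 0.26 ] units [ 6.23 -1.47  0.21] rows>= 7.0
[0.424 0.196 0.139] units [-0.08 -0.05  2.01] rows>= 3.0
```

```bash
python3 -m crank '{"linear":[[0.3,-0.1,-0.7],[0.9,-0.2,0],[0.9,-0.2,0],[0.9,-0.2,0],[0.9,-0.25,0]],"yaw":[0,0,0,0,0],"claw":[1,1,1,1,1]}'; python3 -m crank '{"linear":[[0.9,-0.25,0.1],[0.8,-0.2,0.1],[0.4,-0.1,0.1],[0,0,0]],"yaw":[0,0,0,0],"claw":[1,1,1,1]}';  python3 go.py .424,.196,.17 .424,.196,.141
```

```text
t: 13.48
tool_pos: [0.455, 0.0615, 0.2564]
tcp_rot: [-2.214, -2.214, -0.07]
ft_force: [0.7, -0.1, -1.7]
finger_gap: 0.0482
grip_force: 15.0
t: 13.98
tool_pos: [0.4218, 0.1883, 0.2423]
tcp_rot: [-2.207, -2.219, -0.07]
ft_force: [1.2, -1.0, -1.9]
finger_gap: 0.0482
grip_force: 15.0
[0.424 0.196 0.17 ] units [0.08 0.01 1.21] rows>= 2.0
[0.424 0.196 0.141] units [-0.02 -0.01  0.48] rows>= 1.0
```

```bash
python3 -m crank '{"linear":[[0.06,0.01,0.6],[0.04,0.01,0.6],[0,0,0.32],[0,0,0.16],[0,0,0]],"yaw":[0,0,0,0,0],"claw":[1,1,1,1,1]}'; python3 -m crank '{"linear":[[0,0,0],[0,0,0],[0,0,-0.4],[0,0,-0.8],[0,0,-0.9]],"yaw":[0,0,0,0,0],"claw":[-0.25,-0.25,-0.25,-0.25,-0.4]}'; python3 -m crank '{"linear":[[-0.8,0.15,0],[-0.9,0.15,0],[-0.9,0.15,0],[-0.9,0.15,0],[-0.9,0.15,0]],"yaw":[0,0,0,0,0],"claw":[-0.5,-0.5,-0.5,-0.5,-0.5]}'
python3 - <<'E'
from h import *
for n in("scene","top"):
    p,d=eyes.get_image(n); W=cloud(n,d);print(n); cups(W,p);print('rack'); cups(W,p,(.035,.09),.106); cv2.imwrite(f'pics/{n}4.png',p[:,:,::-1])
E
python3 go.py .419,-.176,.22 .419,-.176,.03
```

```text
t: 14.6
tool_pos: [0.427, 0.1957, 0.1416]
tcp_rot: [-2.214, -2.212, -0.069]
ft_force: [0.0, -0.3, -1.9]
finger_gap: 0.0481
grip_force: 15.0
t: 15.22
tool_pos: [0.4234, 0.1915, 0.2689]
tcp_rot: [-2.212, -2.214, -0.069]
ft_force: [0.7, -0.3, 0.9]
finger_gap: 0.0636
grip_force: 0.0
t: 15.85
tool_pos: [0.4693, -0.0744, 0.2589]
tcp_rot: [-2.215, -2.215, -0.07]
ft_force: [0.7, -0.3, -0.5]
finger_gap: 0.0691
grip_force: 0.0
scene
[382. 121.] 37 fit [ 0.7154 -0.4028] mean [ 0.715 -0.403  0.039] zmax 0.043 [145. 124.  95.]
[379. 149.] 39 fit [ 0.6056 -0.3258] mean [ 0.628 -0.319  0.054] zmax 0.075 [76. 67. 53.]
[317. 155.] 151 fit [ 0.7227 -0.1641] mean [ 0.723 -0.164  0.04 ] zmax 0.047 [180. 149. 113.]
[427. 154.] 179 fit [ 0.55   -0.4151] mean [ 0.535 -0.428  0.044] zmax 0.055 [192. 169.  53.]
[328. 167.] 48 fit [ 0.6632 -0.1383] mean [ 0.662 -0.16   0.053] zmax 0.075 [108. 103.  95.]
[263. 181.] 296 fit [0.7398 0.0138] mean [0.728 0.014 0.056] zmax 0.075 [94. 90. 79.]
[396. 176.] 138 fit [ 0.5289 -0.2922] mean [ 0.528 -0.299  0.049] zmax 0.06 [135. 134. 127.]
[443. 182.] 193 fit [ 0.4366 -
[... 693 characters left out ...]
.074 [107.  99.  88.]
[361. 167.] 66 fit [ 0.6695 -0.1794] mean [ 0.651 -0.17   0.05 ] zmax 0.075 [122. 120. 117.]
[442. 201.] 183 fit [ 0.546  -0.4097] mean [ 0.537 -0.428  0.044] zmax 0.057 [183. 170. 104.]
[400. 205.] 93 fit [ 0.5269 -0.2891] mean [ 0.527 -0.29   0.051] zmax 0.061 [135. 134. 134.]
[435. 233.] 93 fit [ 0.4338 -0.3964] mean [ 0.433 -0.395  0.051] zmax 0.063 [159. 159. 160.]
[403. 242.] 89 fit [ 0.409  -0.2922] mean [ 0.409 -0.293  0.051] zmax 0.059 [121. 119. 118.]
rack
[303. 136.] 67 fit [0.745  0.0059] mean [0.724 0.01  0.153] zmax 0.166 [109. 106. 100.]
[ 0.419 -0.176  0.22 ] units [-1.65 -0.84  0.55] rows>= 2.0
[ 0.419 -0.176  0.03 ] units [-0.12 -0.08  3.16] rows>= 4.0
```

View pics/scene4.png

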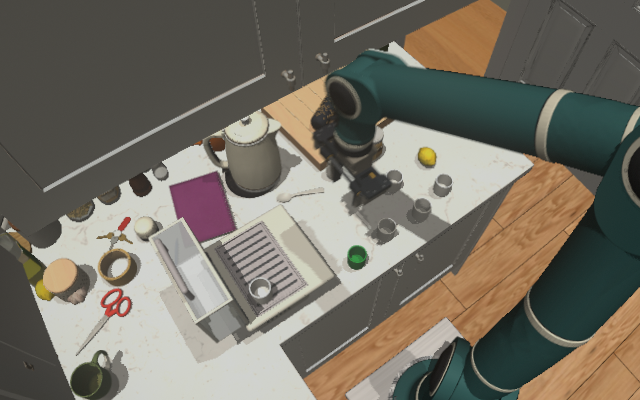

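The first cup stands on the rack at about (260,288). Next is the cup at (386,228).

```bash
sed -i "s/W\[...,1\]<.1)/W[...,1]<(.1 if z0==0 else .25))/" h.py; python3 -m crank '{"linear":[[-0.83,-0.42,0.2],[-0.83,-0.42,0.35],[-0.02,-0.02,0.8],[-0.03,-0.02,0.8],[-0.03,-0.02,0.8]],"yaw":[0,0,0,0,0],"claw":[-0.5,-0.5,-0.5,-0.5,-0.5]}'; python3 go.py .419,-.176,.032
```

```text
t: 16.58
tool_pos: [0.4197, -0.1699, 0.0751]
tcp_rot: [-2.215, -2.214, -0.071]
ft_force: [0.3, -0.1, -0.6]
finger_gap: 0.0691
grip_force: 0.0
[ 0.419 -0.176  0.032] units [-0.13 -0.03  0.71] rows>= 1.0
```

```bash
python3 -m crank '{"linear":[[-0.07,-0.02,0.4],[0,0,0.26],[0,0,0]],"yaw":[0,0,0],"claw":[-0.5,-0.5,-0.5]}'; python3 go.py .419,-.176,.032
```

```text
t: 16.95
tool_pos: [0.4192, -0.1717, 0.0361]
tcp_rot: [-2.211, -2.214, -0.07]
ft_force: [0.2, 0.2, 0.9]
finger_gap: 0.0687
grip_force: 0.0
[ 0.419 -0.176  0.032] units [-0.07 -0.    0.06] rows>= 1.0
```

```bash
python3 -m crank '{"linear":[[-0.06,0,0.05],[0,0,0],[0,0,0],[0,0,0],[0,0,0]],"yaw":[0,0,0,0,0],"claw":[-0.5,1,1,1,1]}'; sh s.sh;  python3 -m crank '{"linear":[[0,0,-0.2],[0,0,-0.8],[0,0,-0.9],[0.2,0,-0.95],[0.5,0,-0.8]],"yaw":[0,0,0,0,0],"claw":[1,1,1,1,1]}';  python3 go.py .424,.126,.25 .424,.126,.142
```

```text
t: 17.58
tool_pos: [0.4192, -0.1761, 0.0334]
tcp_rot: [-2.213, -2.214, -0.069]
ft_force: [-1.5, -1.2, 6.9]
finger_gap: 0.0496
grip_force: 15.0
17.575 [ 0.4192 -0.1761  0.0334] F [-1.5 -1.2  6.9] gap 0.04956302187256066 
 [[-0.001  1.     0.024]
 [ 0.999 -0.     0.039]
 [ 0.039  0.024 -0.999]]
[ 1.018  0.603 -0.8    2.154  0.663  0.637 -0.241]
t: 18.2
tool_pos: [0.4139, -0.1426, 0.2555]
tcp_rot: [-2.215, -2.212, -0.071]
ft_force: [-0.0, -1.2, 0.1]
finger_gap: 0.0494
grip_force: 15.0
[0.424 0.126 0.25 ] units [4.47 0.16 0.27] rows>= 5.0
[0.424 0.126 0.142] units [-0.07 -0.04  1.8 ] rows>= 2.0
```

```bash
python3 -m crank '{"linear":[[0.9,0.03,0],[0.95,0.03,0.05],[0.95,0.03,0.05],[0.95,0.03,0.05],[0.72,0.03,0.1]],"yaw":[0,0,0,0,0],"claw":[1,1,1,1,1]}';python3 -m crank '{"linear":[[0,0,0.3],[0,0,0.3]],"yaw":[0,0],"claw":[1,1]}'; python3 go.py .424,.126,.142
```

```text
t: 18.82
tool_pos: [0.4224, 0.1285, 0.2497]
tcp_rot: [-2.212, -2.216, -0.07]
ft_force: [0.5, 0.1, -1.8]
finger_gap: 0.0498
grip_force: 15.0
t: 19.08
tool_pos: [0.4233, 0.1286, 0.213]
tcp_rot: [-2.21, -2.217, -0.07]
ft_force: [-0.8, 0.1, -1.1]
finger_gap: 0.0494
grip_force: 15.0
[0.424 0.126 0.142] units [-0.09 -0.02  1.18] rows>= 2.0
```

```bash
python3 -m crank '{"linear":[[-0.09,0,0.55],[0,0,0.4],[0,0,0.2],[0,0,0.03],[0,0,0]],"yaw":[0,0,0,0,0],"claw":[1,1,1,1,1]}'; python3 -m crank '{"linear":[[0,0,0],[0,0,0],[0,0,-0.4],[0,0,-0.8],[0,0,-0.9]],"yaw":[0,0,0,0,0],"claw":[-0.25,-0.25,-0.25,-0.25,-0.4]}'; python3 -m crank '{"linear":[[-0.8,0.2,0],[-0.9,0.2,0],[-0.9,0.2,0],[-0.9,0.2,0],[-0.9,0.2,0]],"yaw":[0,0,0,0,0],"claw":[-0.5,-0.5,-0.5,-0.5,-0.5]}'
python3 - <<'E'
from h import *
for n in("scene","top"):
    p,d=eyes.get_image(n); W=cloud(n,d);print(n); cups(W,p);print('rack'); cups(W,p,(.035,.09),.106); cv2.imwrite(f'pics/{n}5.png',p[:,:,::-1])
E
python3 go.py .5275,-.291,.2 .5275,-.291,.032
```

```text
t: 19.7
tool_pos: [0.426, 0.1252, 0.143]
tcp_rot: [-2.213, -2.214, -0.071]
ft_force: [-0.1, -0.4, -1.6]
finger_gap: 0.0495
grip_force: 15.0
t: 20.32
tool_pos: [0.4221, 0.1201, 0.2694]
tcp_rot: [-2.211, -2.213, -0.069]
ft_force: [0.2, -1.2, 0.4]
finger_gap: 0.0639
grip_force: 0.0
t: 20.95
tool_pos: [0.483, -0.1459, 0.2596]
tcp_rot: [-2.214, -2.214, -0.07]
ft_force: [0.3, 1.8, 0.4]
finger_gap: 0.0689
grip_force: 0.0
scene
[408.  99.] 109 fit [ 0.734 -0.527] mean [ 0.734 -0.527  0.04 ] zmax 0.046 [175. 147. 110.]
[330. 147.] 613 fit [ 0.7238 -0.212 ] mean [ 0.724 -0.212  0.04 ] zmax 0.049 [190. 160. 120.]
[372. 151.] 29 fit [ 0.6472 -0.3103] mean [ 0.631 -0.295  0.06 ] zmax 0.073 [67. 59. 46.]
[427. 154.] 177 fit [ 0.5482 -0.4144] mean [ 0.535 -0.428  0.044] zmax 0.056 [186. 163.  51.]
[366. 153.] 17 fit [ 0.644  -0.2828] mean [ 0.644 -0.283  0.044] zmax 0.06 [80. 75. 67.]
[332. 168.] 131 fit [ 0.6712 -0.1812] mean [ 0.653 -0.169  0.052] zmax 0.074 [109. 105.  96.]
[263. 181.] 294 fit [0.7392 0.0125] mean [0.728 0.014 0.056] zmax 0.075 [91. 87. 76.]
[443. 181.] 198 fit [ 0.4366 -0.3983]
[... 944 characters left out ...]
max 0.074 [125. 123. 120.]
[442. 201.] 180 fit [ 0.557  -0.4293] mean [ 0.537 -0.428  0.044] zmax 0.053 [183. 170. 102.]
[436. 233.] 74 fit [ 0.4338 -0.3964] mean [ 0.433 -0.401  0.05 ] zmax 0.06 [160. 160. 162.]
[330. 246.] 66 fit [ 0.3991 -0.063 ] mean [ 0.401 -0.065  0.053] zmax 0.06 [105. 131. 107.]
rack
[303. 136.] 71 fit [0.745  0.0055] mean [0.724 0.009 0.152] zmax 0.168 [110. 107. 101.]
[238. 239.] 114 fit [0.4242 0.1969] mean [0.424 0.198 0.156] zmax 0.169 [148. 148. 150.]
[263. 239.] 99 fit [0.4242 0.1257] mean [0.424 0.126 0.157] zmax 0.165 [155. 154. 156.]
[ 0.5275 -0.291   0.2   ] units [-2.37  0.74  0.9 ] rows>= 3.0
[ 0.5275 -0.291   0.032 ] units [-0.11 -0.07  2.8 ] rows>= 3.0
```

```bash
python3 -m crank '{"linear":[[-0.79,0.25,0.3],[-0.79,0.25,0.3],[-0.79,0.25,0.3],[-0.06,-0.04,0.8],[-0.08,-0.04,0.8]],"yaw":[0,0,0,0,0],"claw":[-0.5,-0.5,-0.5,-0.5,-0.5]}'; python3 -m crank '{"linear":[[0,0,0.6],[0,0,0]],"yaw":[0,0],"claw":[-0.5,-0.5]}'; python3 go.py .528,-.291,.032
```

```text
t: 21.68
tool_pos: [0.527, -0.2886, 0.1035]
tcp_rot: [-2.214, -2.213, -0.072]
ft_force: [1.0, -0.0, -0.1]
finger_gap: 0.0693
grip_force: 0.0
t: 21.92
tool_pos: [0.526, -0.2857, 0.0665]
tcp_rot: [-2.209, -2.211, -0.069]
ft_force: [0.5, -0.3, 0.1]
finger_gap: 0.0691
grip_force: 0.0
[ 0.528 -0.291  0.032] units [-0.11  0.02  0.57] rows>= 1.0
```

Place this one at the far back slot (.559,.196).

```bash
python3 -m crank '{"linear":[[-0.1,0.02,0.3],[0,0,0.26],[0,0,0],[0,0,0],[0,0,0]],"yaw":[0,0,0,0,0],"claw":[-0.5,-0.5,1,1,1]}'; sh s.sh;  python3 -m crank '{"linear":[[0,0,0],[0,0,-0.3],[0,0,-0.8],[0,0,-0.9],[0.2,0,-0.95]],"yaw":[0,0,0,0,0],"claw":[1,1,1,1,1]}';  python3 -m crank '{"linear":[[0.5,0.1,-0.8],[0.9,0.1,0],[0.95,0.1,0],[0.95,0.1,0],[0.95,0.1,0]],"yaw":[0,0,0,0,0],"claw":[1,1,1,1,1]}';python3 go.py .559,.196,.25 .559,.196,.142
```

```text
t: 22.55
tool_pos: [0.5297, -0.2917, 0.0352]
tcp_rot: [-2.213, -2.214, -0.07]
ft_force: [-1.0, 0.3, -0.4]
finger_gap: 0.0482
grip_force: 15.0
22.55 [ 0.5297 -0.2917  0.0352] F [-1.   0.3 -0.4] gap 0.048187966561301164 
 [[-0.001  1.     0.024]
 [ 0.999 -0.     0.039]
 [ 0.039  0.024 -0.999]]
[ 1.057  0.807 -0.818  1.792  0.701  0.857 -0.08 ]
t: 23.18
tool_pos: [0.5248, -0.2874, 0.2143]
tcp_rot: [-2.215, -2.212, -0.07]
ft_force: [0.2, -0.3, -1.1]
finger_gap: 0.0482
grip_force: 15.0
t: 23.8
tool_pos: [0.5537, -0.0319, 0.2719]
tcp_rot: [-2.214, -2.215, -0.07]
ft_force: [-0.1, 0.2, -1.3]
finger_gap: 0.0481
grip_force: 15.0
[0.559 0.196 0.25 ] units [3.78 0.08 0.51] rows>= 4.0
[0.559 0.196 0.142] units [-0.07 -0.05  1.8 ] rows>= 2.0
```

```bash
python3 -m crank '{"linear":[[0.9,0.03,0.1],[0.95,0.03,0.1],[0.95,0.03,0.1],[0.9,0,0.2],[0,0,0.4]],"yaw":[0,0,0,0,0],"claw":[1,1,1,1,1]}';python3 -m crank '{"linear":[[0,0,0.3]],"yaw":[0],"claw":[1]}';python3 go.py .559,.196,.144
```

```text
t: 24.42
tool_pos: [0.5591, 0.197, 0.228]
tcp_rot: [-2.202, -2.223, -0.078]
ft_force: [-0.5, -0.9, -2.1]
finger_gap: 0.0482
grip_force: 15.0
t: 24.55
tool_pos: [0.5604, 0.1914, 0.2074]
tcp_rot: [-2.211, -2.216, -0.07]
ft_force: [-0.2, -1.1, -1.7]
finger_gap: 0.0484
grip_force: 15.0
[0.559 0.196 0.144] units [ 0.04 -0.05  1.06] rows>= 2.0
```

Then on to the cup at (.410,-.295).

```bash
python3 -m crank '{"linear":[[0.05,-0.04,0.5],[0,0,0.35],[0,0,0.18],[0,0,0.03],[0,0,0]],"yaw":[0,0,0,0,0],"claw":[1,1,1,1,1]}'; python3 -m crank '{"linear":[[0,0,0],[0,0,0],[0,0,-0.4],[0,0,-0.8],[0,0,-0.9]],"yaw":[0,0,0,0,0],"claw":[-0.25,-0.25,-0.25,-0.25,-0.4]}'; python3 -m crank '{"linear":[[-0.8,-0.25,0],[-0.9,-0.25,0],[-0.9,-0.25,0],[-0.9,-0.25,0],[-0.9,-0.25,0]],"yaw":[0,0,0,0,0],"claw":[-0.5,-0.5,-0.5,-0.5,-0.5]}'
python3 - <<'E'
from h import *
for n in("scene","top"):
    p,d=eyes.get_image(n); W=cloud(n,d);print(n); cups(W,p);print('rack'); cups(W,p,(.035,.09),.106); cv2.imwrite(f'pics/{n}6.png',p[:,:,::-1])
E
python3 go.py .410,-.295,.2 .410,-.295,.033
```

```text
t: 25.18
tool_pos: [0.5605, 0.1965, 0.1448]
tcp_rot: [-2.213, -2.213, -0.072]
ft_force: [0.4, 0.3, -0.6]
finger_gap: 0.0486
grip_force: 15.0
t: 25.8
tool_pos: [0.5566, 0.1914, 0.2713]
tcp_rot: [-2.212, -2.214, -0.069]
ft_force: [0.1, -0.1, 0.3]
finger_gap: 0.0637
grip_force: 0.0
t: 26.42
tool_pos: [0.4817, -0.074, 0.2582]
tcp_rot: [-2.214, -2.215, -0.07]
ft_force: [0.3, -0.5, -0.2]
finger_gap: 0.0691
grip_force: 0.0
scene
[381. 118.] 150 fit [ 0.7244 -0.4055] mean [ 0.724 -0.406  0.039] zmax 0.046 [182. 153. 116.]
[376. 150.] 96 fit [ 0.6488 -0.3108] mean [ 0.629 -0.308  0.055] zmax 0.075 [88. 75. 56.]
[317. 155.] 152 fit [ 0.7221 -0.1636] mean [ 0.722 -0.164  0.04 ] zmax 0.047 [178. 148. 112.]
[428. 154.] 182 fit [ 0.552  -0.4163] mean [ 0.535 -0.428  0.044] zmax 0.054 [191. 168.  54.]
[263. 181.] 297 fit [0.7394 0.0145] mean [0.728 0.014 0.056] zmax 0.075 [93. 89. 79.]
[326. 167.] 22 fit [ 0.676  -0.1387] mean [ 0.667 -0.159  0.049] zmax 0.07 [94. 89. 81.]
[443. 181.] 194 fit [ 0.4365 -0.3984] mean [ 0.437 -0.398  0.048] zmax 0.062 [139. 138. 132.]
[422. 206.] 196 fit [ 0.4106 -0.2
[... 1037 characters left out ...]
 0.05 ] zmax 0.061 [160. 160. 161.]
[403. 242.] 87 fit [ 0.4091 -0.2921] mean [ 0.41  -0.293  0.051] zmax 0.06 [116. 115. 113.]
[326. 248.] 34 fit [ 0.3991 -0.0636] mean [ 0.396 -0.052  0.053] zmax 0.059 [110. 138. 114.]
rack
[303. 136.] 70 fit [0.7449 0.0061] mean [0.724 0.01  0.153] zmax 0.166 [109. 106. 100.]
[238. 192.] 116 fit [0.5582 0.1978] mean [0.559 0.199 0.157] zmax 0.166 [145. 144. 146.]
[238. 239.] 109 fit [0.4242 0.1967] mean [0.424 0.198 0.157] zmax 0.165 [151. 151. 152.]
[263. 239.] 102 fit [0.4243 0.1256] mean [0.424 0.126 0.157] zmax 0.168 [154. 153. 155.]
[ 0.41  -0.295  0.2  ] units [-3.63 -1.16  0.8 ] rows>= 4.0
[ 0.41  -0.295  0.033] units [-0.1  -0.06  2.78] rows>= 3.0
```

```bash
python3 -m crank '{"linear":[[-0.92,-0.29,0.2],[-0.92,-0.29,0.2],[-0.92,-0.29,0.2],[-0.92,-0.29,0.2],[-0.06,-0.04,0.8]],"yaw":[0,0,0,0,0],"claw":[-0.5,-0.5,-0.5,-0.5,-0.5]}'; python3 -m crank '{"linear":[[-0.06,-0.02,0.8],[0,0,0.6],[0,0,0]],"yaw":[0,0,0],"claw":[-0.5,-0.5,-0.5]}'; python3 go.py .410,-.295,.033
```

```text
t: 27.15
tool_pos: [0.4129, -0.2986, 0.152]
tcp_rot: [-2.227, -2.208, -0.069]
ft_force: [-1.2, 0.5, -0.8]
finger_gap: 0.0688
grip_force: 0.0
t: 27.52
tool_pos: [0.4129, -0.2914, 0.0658]
tcp_rot: [-2.208, -2.212, -0.07]
ft_force: [-0.6, 0.1, 0.5]
finger_gap: 0.0688
grip_force: 0.0
[ 0.41  -0.295  0.033] units [-0.08 -0.06  0.54] rows>= 1.0
```

```bash
python3 -m crank '{"linear":[[-0.07,-0.06,0.3],[0,0,0.23],[0,0,0],[0,0,0],[0,0,0]],"yaw":[0,0,0,0,0],"claw":[-0.5,-0.5,1,1,1]}'; sh s.sh;  python3 -m crank '{"linear":[[0,0,0],[0,0,-0.3],[0,0,-0.8],[0,0.1,-0.9],[0.2,0.1,-0.95]],"yaw":[0,0,0,0,0],"claw":[1,1,1,1,1]}';  python3 -m crank '{"linear":[[0.5,0.2,-0.8],[0.9,0.4,0],[0.9,0.4,0],[0.9,0.4,0],[0.9,0.4,0]],"yaw":[0,0,0,0,0],"claw":[1,1,1,1,1]}';python3 go.py .559,.126,.25 .559,.126,.144
```

```text
t: 28.15
tool_pos: [0.4111, -0.2962, 0.0358]
tcp_rot: [-2.213, -2.214, -0.07]
ft_force: [-0.4, 0.3, -0.9]
finger_gap: 0.0483
grip_force: 15.0
28.15 [ 0.4111 -0.2962  0.0358] F [-0.4  0.3 -0.9] gap 0.04832379137876296 
 [[-0.001  1.     0.025]
 [ 0.999 -0.     0.039]
 [ 0.039  0.025 -0.999]]
[ 1.239  0.683 -0.826  2.026  0.683  0.734 -0.003]
t: 28.78
tool_pos: [0.4179, -0.2914, 0.2152]
tcp_rot: [-2.214, -2.212, -0.07]
ft_force: [-0.2, -0.6, -1.2]
finger_gap: 0.0482
grip_force: 15.0
t: 29.4
tool_pos: [0.5251, -0.0455, 0.2741]
tcp_rot: [-2.214, -2.214, -0.069]
ft_force: [0.5, -0.5, -1.9]
finger_gap: 0.0485
grip_force: 15.0
[0.559 0.126 0.25 ] units [2.84 0.55 0.53] rows>= 3.0
[0.559 0.126 0.144] units [-0.07 -0.04  1.76] rows>= 2.0
```

```bash
python3 -m crank '{"linear":[[0.9,0.17,0.1],[0.9,0.17,0.1],[0.9,0.15,0.2],[0,0,0.3],[0,0,0.3]],"yaw":[0,0,0,0,0],"claw":[1,1,1,1,1]}';python3 -m crank '{"linear":[[0,0,0]],"yaw":[0],"claw":[1]}';python3 go.py .559,.126,.145
```

```text
t: 30.02
tool_pos: [0.5554, 0.1168, 0.2198]
tcp_rot: [-2.213, -2.215, -0.069]
ft_force: [-0.2, -1.8, -1.7]
finger_gap: 0.0482
grip_force: 15.0
t: 30.15
tool_pos: [0.5549, 0.1149, 0.2186]
tcp_rot: [-2.215, -2.21, -0.065]
ft_force: [-0.2, -0.1, -1.7]
finger_gap: 0.0481
grip_force: 15.0
[0.559 0.126 0.145] units [0.14 0.04 1.23] rows>= 2.0
```

```bash
python3 -m crank '{"linear":[[0.14,0.04,0.6],[0,0,0.4],[0,0,0.2],[0,0,0.04],[0,0,0]],"yaw":[0,0,0,0,0],"claw":[1,1,1,1,1]}'; python3 -m crank '{"linear":[[0,0,0],[0,0,0],[0,0,-0.4],[0,0,-0.8],[0,0,-0.9]],"yaw":[0,0,0,0,0],"claw":[-0.25,-0.25,-0.25,-0.25,-0.4]}'; python3 -m crank '{"linear":[[-0.8,-0.25,0],[-0.9,-0.25,0],[-0.9,-0.25,0],[-0.9,-0.25,0],[-0.9,-0.25,0]],"yaw":[0,0,0,0,0],"claw":[-0.5,-0.5,-0.5,-0.5,-0.5]}'
python3 - <<'E'
from h import *
for n in("scene","top"):
    p,d=eyes.get_image(n); W=cloud(n,d);print(n); cups(W,p);print('rack'); cups(W,p,(.035,.09),.106); cv2.imwrite(f'pics/{n}7.png',p[:,:,::-1])
E
python3 go.py .435,-.3975,.2 .435,-.3975,.033
```

```text
t: 30.78
tool_pos: [0.5605, 0.1283, 0.1471]
tcp_rot: [-2.214, -2.213, -0.072]
ft_force: [0.1, 0.2, -0.7]
finger_gap: 0.0484
grip_force: 15.0
t: 31.4
tool_pos: [0.5565, 0.1235, 0.2735]
tcp_rot: [-2.212, -2.214, -0.069]
ft_force: [0.5, 0.6, 0.6]
finger_gap: 0.0639
grip_force: 0.0
t: 32.02
tool_pos: [0.4816, -0.142, 0.2605]
tcp_rot: [-2.214, -2.215, -0.07]
ft_force: [1.2, -0.1, 0.2]
finger_gap: 0.069
grip_force: 0.0
scene
[408. 100.] 109 fit [ 0.7329 -0.5234] mean [ 0.733 -0.523  0.04 ] zmax 0.046 [171. 144. 108.]
[329. 148.] 591 fit [ 0.7242 -0.2096] mean [ 0.724 -0.21   0.04 ] zmax 0.047 [191. 160. 120.]
[370. 151.] 32 fit [ 0.6493 -0.3077] mean [ 0.635 -0.291  0.059] zmax 0.074 [71. 62. 47.]
[427. 154.] 184 fit [ 0.5498 -0.4113] mean [ 0.535 -0.428  0.044] zmax 0.055 [184. 162.  51.]
[332. 168.] 133 fit [ 0.6707 -0.1823] mean [ 0.654 -0.169  0.053] zmax 0.075 [108. 104.  96.]
[263. 181.] 288 fit [0.7387 0.0127] mean [0.728 0.015 0.056] zmax 0.075 [91. 87. 76.]
[443. 182.] 193 fit [ 0.4364 -0.3981] mean [ 0.436 -0.398  0.049] zmax 0.061 [135. 134. 127.]
[356. 255.] 187 fit [ 0.4007 -0
[... 1034 characters left out ...]
.05 ] zmax 0.061 [157. 158. 159.]
[330. 246.] 66 fit [ 0.3992 -0.0631] mean [ 0.4   -0.064  0.054] zmax 0.061 [105. 130. 107.]
rack
[303. 136.] 67 fit [0.7451 0.0074] mean [0.724 0.01  0.153] zmax 0.167 [110. 107. 101.]
[238. 192.] 124 fit [0.558  0.1977] mean [0.558 0.199 0.156] zmax 0.166 [143. 142. 144.]
[261. 192.] 108 fit [0.5584 0.1308] mean [0.559 0.132 0.157] zmax 0.166 [145. 145. 146.]
[238. 239.] 111 fit [0.4242 0.1968] mean [0.424 0.198 0.157] zmax 0.168 [150. 149. 151.]
[263. 239.] 99 fit [0.4243 0.1257] mean [0.424 0.126 0.158] zmax 0.165 [155. 155. 157.]
[ 0.435  -0.3975  0.2   ] units [-4.21 -0.73  0.82] rows>= 5.0
[ 0.435  -0.3975  0.033 ] units [-0.1  -0.06  2.78] rows>= 3.0
```

```bash
python3 -m crank '{"linear":[[-0.85,-0.15,0.16],[-0.85,-0.15,0.16],[-0.85,-0.15,0.16],[-0.85,-0.15,0.16],[-0.85,-0.15,0.16]],"yaw":[0,0,0,0,0],"claw":[-0.5,-0.5,-0.5,-0.5,-0.5]}'; python3 -m crank '{"linear":[[-0.06,-0.04,0.8],[-0.04,-0.02,0.8],[0,0,0.6],[0,0,0]],"yaw":[0,0,0,0],"claw":[-0.5,-0.5,-0.5,-0.5]}'; python3 go.py .435,-.3975,.033
```

```text
t: 32.75
tool_pos: [0.4389, -0.3943, 0.2011]
tcp_rot: [-2.213, -2.215, -0.07]
ft_force: [1.4, 0.4, 0.6]
finger_gap: 0.0689
grip_force: 0.0
t: 33.25
tool_pos: [0.4373, -0.3922, 0.0668]
tcp_rot: [-2.208, -2.212, -0.071]
ft_force: [0.5, -0.1, 0.6]
finger_gap: 0.0689
grip_force: 0.0
[ 0.435  -0.3975  0.033 ] units [-0.11 -0.05  0.56] rows>= 1.0
```

```bash
python3 -m crank '{"linear":[[-0.1,-0.05,0.3],[0,0,0.24],[0,0,0],[0,0,0],[0,0,0]],"yaw":[0,0,0,0,0],"claw":[-0.5,-0.5,1,1,1]}'; sh s.sh;  python3 -m crank '{"linear":[[0,0,0],[0,0,-0.3],[0,0,-0.8],[0,0,-0.9],[0.2,0.1,-0.95]],"yaw":[0,0,0,0,0],"claw":[1,1,1,1,1]}';  python3 -m crank '{"linear":[[0.5,0.1,-0.8],[0.95,0.1,0],[0.95,0.1,0],[0.95,0.1,0],[0.95,0.1,0]],"yaw":[0,0,0,0,0],"claw":[1,1,1,1,1]}';python3 go.py .492,.163,.25 .492,.163,.145
```

```text
t: 33.88
tool_pos: [0.4361, -0.3988, 0.0366]
tcp_rot: [-2.213, -2.214, -0.07]
ft_force: [0.4, -0.4, -0.0]
finger_gap: 0.0489
grip_force: 15.0
33.875 [ 0.4361 -0.3988  0.0366] F [ 0.4 -0.4 -0. ] gap 0.0488626716641248 
 [[-0.001  1.     0.024]
 [ 0.999 -0.     0.039]
 [ 0.039  0.024 -0.999]]
[ 1.3    0.791 -0.818  1.817  0.69   0.854  0.158]
t: 34.5
tool_pos: [0.4367, -0.3944, 0.2158]
tcp_rot: [-2.215, -2.212, -0.069]
ft_force: [0.8, -0.5, -1.6]
finger_gap: 0.0487
grip_force: 15.0
t: 35.12
tool_pos: [0.466, -0.1356, 0.2732]
tcp_rot: [-2.213, -2.215, -0.069]
ft_force: [0.1, -0.5, -1.5]
finger_gap: 0.049
grip_force: 15.0
[0.492 0.163 0.25 ] units [4.96 0.43 0.59] rows>= 6.0
[0.492 0.163 0.145] units [-0.07 -0.04  1.75] rows>= 2.0
```

```bash
python3 -m crank '{"linear":[[0.95,0.08,0.05],[0.95,0.08,0.05],[0.95,0.08,0.05],[0.95,0.08,0.05],[0.95,0.08,0.05]],"yaw":[0,0,0,0,0],"claw":[1,1,1,1,1]}';python3 -m crank '{"linear":[[0.2,0,0.3],[0,0,0.4],[0,0,0]],"yaw":[0,0,0],"claw":[1,1,1]}';python3 go.py .492,.163,.146
```

```text
t: 35.75
tool_pos: [0.49, 0.1493, 0.27]
tcp_rot: [-2.214, -2.215, -0.07]
ft_force: [0.6, -0.8, -2.6]
finger_gap: 0.049
grip_force: 15.0
t: 36.12
tool_pos: [0.4899, 0.1612, 0.227]
tcp_rot: [-2.21, -2.215, -0.066]
ft_force: [-0.0, -0.2, -1.6]
finger_gap: 0.049
grip_force: 15.0
[0.492 0.163 0.146] units [-0.02  0.01  1.35] rows>= 2.0
```

```bash
python3 -m crank '{"linear":[[0,0.01,0.7],[0,0,0.42],[0,0,0.2],[0,0,0.04],[0,0,0]],"yaw":[0,0,0,0,0],"claw":[1,1,1,1,1]}'; python3 -m crank '{"linear":[[0,0,0],[0,0,0],[0,0,-0.4],[0,0,-0.8],[0,0,-0.9]],"yaw":[0,0,0,0,0],"claw":[-0.25,-0.25,-0.25,-0.25,-0.25]}'; python3 -m crank '{"linear":[[-0.8,0,-0.2],[-0.9,0,-0.2],[-0.9,0,-0.5],[-0.9,0,-0.5],[-0.1,0,-0.5]],"yaw":[0,0,0,0,0],"claw":[0,0,0,0,0]}'
python3 - <<'E'
from h import *
for n in("scene","top"):
    p,d=eyes.get_image(n); W=cloud(n,d);print(n); print('rack'); cups(W,p,(.035,.09),.106); cv2.imwrite(f'pics/{n}8.png',p[:,:,::-1]); np.savez(f'pics/{n}8.npz',p=p,d=d)
p=cv2.imread('pics/scene8.png');cv2.imwrite('pics/c8.png',cv2.resize(p[170:370,140:400],None,fx=2.8,fy=2.8,interpolation=2))
E
sh s.sh
```

```text
t: 36.75
tool_pos: [0.4946, 0.1646, 0.1472]
tcp_rot: [-2.214, -2.214, -0.072]
ft_force: [0.1, -0.7, -2.0]
finger_gap: 0.0486
grip_force: 15.0
t: 37.38
tool_pos: [0.4905, 0.1595, 0.2733]
tcp_rot: [-2.212, -2.214, -0.069]
ft_force: [1.6, -0.1, 0.2]
finger_gap: 0.0577
grip_force: 0.0
t: 38.0
tool_pos: [0.488, -0.0657, 0.3781]
tcp_rot: [-2.221, -2.205, -0.069]
ft_force: [-0.0, 1.3, -0.6]
finger_gap: 0.0458
grip_force: 0.0
scene
rack
[259. 155.] 562 fit [0.7464 0.0076] mean [0.733 0.009 0.169] zmax 0.196 [105. 100.  87.]
[254. 230.] 214 fit [0.5596 0.1296] mean [0.56  0.13  0.155] zmax 0.165 [126. 124. 119.]
[230. 245.] 239 fit [0.5587 0.1957] mean [0.559 0.196 0.155] zmax 0.167 [123. 121. 117.]
[256. 259.] 237 fit [0.4931 0.1641] mean [0.493 0.164 0.155] zmax 0.165 [126. 125. 120.]
[286. 271.] 215 fit [0.4258 0.1248] mean [0.426 0.124 0.156] zmax 0.165 [133. 132. 127.]
[260. 288.] 216 fit [0.4252 0.1944] mean [0.426 0.195 0.155] zmax 0.166 [129. 128. 123.]
top
rack
[303. 136.] 69 fit [0.745  0.0062] mean [0.724 0.01  0.153] zmax 0.165 [109. 106. 100.]
[238. 192.] 120 fit [0.5582 0.1978] mean [0.559 0.199 0.156] zmax 0.166 [144. 144. 145.]
[261. 192.] 107 fit [0.5585 0.1309] mean [0.559 0.132 0.157] zmax 0.166 [147. 146. 148.]
[249. 215.] 104 fit [0.4923 0.1662] mean [0.493 0.167 0.157] zmax 0.166 [150. 149. 151.]
[238. 239.] 108 fit [0.4244 0.1968] mean [0.424 0.198 0.157] zmax 0.165 [151. 150. 152.]
[263. 239.] 98 fit [0.4242 0.1255] mean [0.424 0.126 0.158] zmax 0.166 [155. 154. 156.]
38.1 [ 0.4898 -0.0623  0.3801] F [-0.3  0.6 -0.9] gap 0.0458522780567569 
 [[ 0.003  1.     0.029]
 [ 0.999 -0.004  0.038]
 [ 0.038  0.029 -0.999]]
[ 1.168  0.239 -1.244  1.715  0.196  1.322 -0.113]
```

View pics/c8.png

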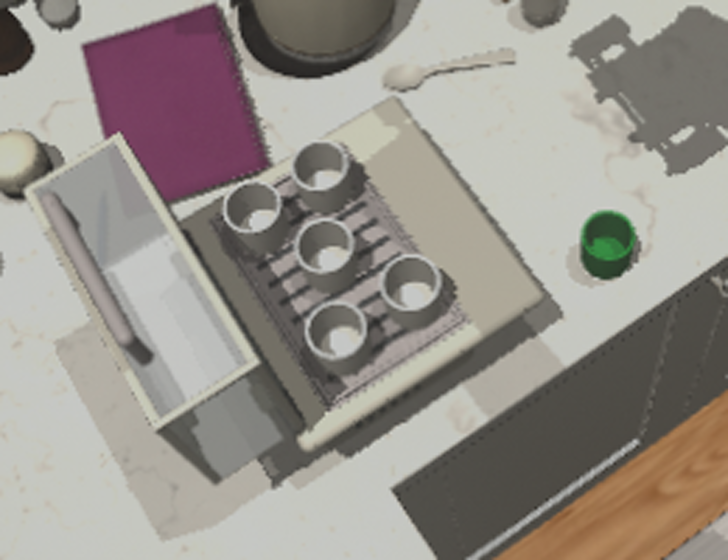

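All five cups stand upright on the rack within the rail, and the hood is open with its bar at crop (95,280). Now I'll turn back and regrip the bar.

```bash
python3 -m crank '{"linear":[[0,0,0],[0,0,0],[0,0,0],[0,0,0],[0,0,0]],"yaw":[0.0278,0.0278,0.0278,0.0278,0.0278],"claw":[0.04,0.04,0.04,0.04,0.04]}' >/dev/null; python3 -m crank '{"linear":[[0,0,0],[0,0,0],[0,0,0],[0,0,0],[0,0,0]],"yaw":[0.0278,0.0278,0.0278,0.0278,0],"claw":[0.04,0.04,0.04,0.04,0.04]}' ; sh s.sh; python3 go.py .497,.325,.375 .498,.327,.3165;python3 - <<'E'
from h import *
for n in ("scene","top"):
    f=np.load(f'pics/{n}8.npz');W=cloud(n,f['d']);z=W[...,2];m=(z>.325)&(z<.37)&(W[...,1]>.27)&(W[...,1]<.4)&(W[...,0]>.4)&(W[...,0]<.58);q=W[m]
    if len(q):print(n,len(q),q.mean(0),np.percentile(q,[2,98],axis=0))
E
```

```text
t: 39.35
tool_pos: [0.488, -0.0598, 0.3768]
tcp_rot: [-3.102, -0.004, -0.036]
ft_force: [-0.2, 0.4, 0.5]
finger_gap: 0.0445
grip_force: 0.0
39.35 [ 0.488  -0.0598  0.3768] F [-0.2  0.4  0.5] gap 0.044459078328435 
 [[ 1.     0.003  0.023]
 [ 0.002 -0.999  0.039]
 [ 0.023 -0.039 -0.999]]
[ 0.958  0.153 -0.961  1.728  0.089  1.304 -1.587]
[0.497 0.325 0.375] units [ 0.16 -6.41  0.28] rows>= 7.0
[0.498  0.327  0.3165] units [-0.01  0.    0.98] rows>= 1.0
scene 481 [0.48845158 0.32571272 0.339794  ] [[0.42886533 0.31881674 0.33377081]
 [0.55409843 0.33282224 0.34355052]]
top 347 [0.49282779 0.32609919 0.33937102] [[0.43136901 0.32043023 0.32907729]
 [0.55592937 0.33376439 0.34393987]]
```

```bash
python3 -m crank '{"linear":[[0.02,-0.9,0.02],[0.02,-0.95,0.02],[0.02,-0.95,0.02],[0.02,-0.95,0.02],[0.02,-0.95,0.02]],"yaw":[0,0,0,0,0],"claw":[0.04,0.04,0.04,0.04,0.04]}' >/dev/null; python3 -m crank '{"linear":[[0.02,-0.95,0],[0,-0.76,0],[0,0,0]],"yaw":[0,0,0],"claw":[0.04,0.04,0.04]}' ; python3 go.py .497,.327,.3165
```

```text
t: 40.35
tool_pos: [0.4931, 0.3284, 0.3862]
tcp_rot: [-3.1, -0.017, -0.034]
ft_force: [-0.3, 0.7, 1.0]
finger_gap: 0.0441
grip_force: 0.0
[0.497  0.327  0.3165] units [0.04 0.07 1.16] rows>= 2.0
```

```bash
python3 -m crank '{"linear":[[0,0.05,0.6],[0,0.02,0.56],[0,0,0],[0,0,0],[0,0,0]],"yaw":[0,0,0,0,0],"claw":[0.04,0.04,0.04,1,1]}' 35; python3 -m crank '{"linear":[[0,0,0],[0,0,0]],"yaw":[0,0],"claw":[1,1]}';sh s.sh
python3 -c "
import numpy as np
ph=np.linspace(1.865,.26,19);y=.258-.233*np.cos(ph);z=.112+.233*np.sin(ph)
dy=np.diff(y);dz=np.diff(z);print(np.c_[ph[1:]-.26,y[1:],z[1:],(-dy-.04*dz)/.06,(.04*dy-dz)/.06].round(3))"
```

```text
t: 40.98
tool_pos: [0.4981, 0.3226, 0.3186]
tcp_rot: [-3.101, 0.001, -0.04]
ft_force: [0.8, 0.2, -1.3]
finger_gap: 0.0261
grip_force: 0.0
t: 41.22
tool_pos: [0.4979, 0.3246, 0.3191]
tcp_rot: [-3.098, -0.0, -0.042]
ft_force: [0.7, 4.8, 6.3]
finger_gap: 0.0132
grip_force: 35.0
41.225 [0.4979 0.3246 0.3191] F [0.7 4.8 6.3] gap 0.013165295592467529 
 [[ 1.     0.001  0.027]
 [-0.    -0.999  0.044]
 [ 0.027 -0.044 -0.999]]
[ 0.129  0.45  -1.018  1.611  0.39   1.252 -2.52 ]
[[ 1.516  0.305  0.34   0.332 -0.099]
 [ 1.427  0.285  0.343  0.339 -0.069]
 [ 1.338  0.264  0.345  0.344 -0.038]
 [ 1.248  0.243  0.345  0.346 -0.008]
 [ 1.159  0.223  0.342  0.346  0.023]
 [ 1.07   0.202  0.338  0.342  0.054]
 [ 0.981  0.183  0.332  0.336  0.084]
 [ 0.892  0.163  0.325  0.327  0.114]
 [ 0.802  0.145  0.316  0.316  0.142]
 [ 0.713  0.127  0.305  0.302  0.17 ]
 [ 0.624  0.11   0.292  0.286  0.196]
 [ 0.535  0.095  0.278  0.267  0.221]
 [ 0.446  0.081  0.263  0.246  0.244]
 [ 0.357  0.068  0.247  0.223  0.265]
 [ 0.267  0.057  0.229  0.199  0.284]
 [ 0.178  0.047  0.211  0.173  0.3  ]
 [ 0.089  0.039  0.192  0.146  0.314]
 [ 0.     0.033  0.172  0.117  0.326]]
```

```bash
python3 -m crank '{"linear":[[0,0.33,-0.1],[0,0.34,-0.07],[0,0.34,-0.04],[0,0.34,-0.01],[0,0.34,0.02]],"yaw":[0,0,0,0,0],"claw":[1,1,1,1,1]}'; python3 -m crank '{"linear":[[0,0.34,0.05],[0,0.34,0.08],[0,0.33,0.11],[0,0.32,0.14],[0,0.3,0.17]],"yaw":[0,0,0,0,0],"claw":[1,1,1,1,1]}'; sh s.sh
```

```text
t: 41.85
tool_pos: [0.4967, 0.222, 0.3262]
tcp_rot: [-3.099, -0.001, -0.038]
ft_force: [-1.5, 4.5, 2.8]
finger_gap: 0.013
grip_force: 35.0
t: 42.48
tool_pos: [0.4959, 0.1248, 0.2878]
tcp_rot: [-3.101, -0.0, -0.031]
ft_force: [-3.7, 4.1, 0.5]
finger_gap: 0.0135
grip_force: 35.0
42.475 [0.4959 0.1248 0.2878] F [-3.7  4.1  0.5] gap 0.013452570039783498 
 [[ 1.     0.001  0.02 ]
 [-0.    -0.999  0.04 ]
 [ 0.02  -0.04  -0.999]]
[ 0.601  0.318 -1.064  1.825  0.275  1.137 -2.119]
```

```bash
python3 -m crank '{"linear":[[0,0.28,0.2],[0,0.26,0.22],[0,0.24,0.24],[0,0.22,0.27],[0,0.2,0.28]],"yaw":[0,0,0,0,0],"claw":[1,1,1,1,1]}'; python3 -m crank '{"linear":[[0,0.06,0.1],[0,0.06,0.1],[0,0.05,0.1],[0,0.05,0.1],[0,0.05,0.1]],"yaw":[0,0,0,0,0],"claw":[1,1,1,1,1]}'; python3 -m crank '{"linear":[[0,0,0]],"yaw":[0],"claw":[1]}'; python3 go.py .496,.038,.158
```

```text
t: 43.1
tool_pos: [0.4959, 0.0557, 0.2113]
tcp_rot: [-3.102, 0.0, -0.025]
ft_force: [-7.1, 4.8, 1.3]
finger_gap: 0.0128
grip_force: 35.0
t: 43.72
tool_pos: [0.4958, 0.0412, 0.1807]
tcp_rot: [-3.102, -0.001, -0.023]
ft_force: [-9.0, 4.9, 1.0]
finger_gap: 0.0127
grip_force: 35.0
t: 43.85
tool_pos: [0.4958, 0.041, 0.1801]
tcp_rot: [-3.101, -0.0, -0.022]
ft_force: [-7.3, 4.6, -3.9]
finger_gap: 0.0128
grip_force: 35.0
[0.496 0.038 0.158] units [-0.    0.06  0.37] rows>= 1.0
```

```bash
python3 -m crank '{"linear":[[0,0.03,0.08],[0,0.03,0.08],[0,0.02,0.08],[0,0.01,0.06],[0,0,0]],"yaw":[0,0,0,0,0],"claw":[1,1,1,1,1]}';python3 -m crank '{"linear":[[0,0.01,0.05],[0,0.01,0.05],[0,0,0]],"yaw":[0,0,0],"claw":[1,1,1]}'; sh s.sh
```

```text
t: 44.48
tool_pos: [0.4959, 0.0353, 0.162]
tcp_rot: [-3.103, 0.001, -0.021]
ft_force: [-8.1, 2.0, -3.6]
finger_gap: 0.0131
grip_force: 35.0
t: 44.85
tool_pos: [0.4962, 0.0347, 0.1592]
tcp_rot: [-3.106, 0.0, -0.021]
ft_force: [-19.2, 0.1, 29.6]
finger_gap: 0.0126
grip_force: 35.1
44.85 [0.4962 0.0347 0.1592] F [-19.2   0.1  29.6] gap 0.012622106512866911 
 [[ 1.    -0.     0.014]
 [-0.001 -0.999  0.035]
 [ 0.014 -0.035 -0.999]]
[ 0.654  0.454 -0.941  1.988  0.429  0.898 -2.076]
```

The hood is down on the deck (Fz is about 30 N). I'll release, rise and check, and also survey the space on the left, where the tool can be tilted toward +y.

```bash
python3 -m crank '{"linear":[[0,0,0],[0,0,0],[0,0,0],[0,0,-0.5],[0,0,-0.9]],"yaw":[0,0,0,0,0],"claw":[0.04,0.04,0.04,0.04,0.04]}' ; python3 -m crank '{"linear":[[0,0.5,-0.9],[0,0.9,-0.3],[0,0.9,0],[0,0.9,0]],"yaw":[0,0,0,0],"claw":[0.04,0.04,0.04,0.04]}'; sh s.sh
python3 - <<'E'
from h import *
C=[]
for n in("scene","top"):
    p,d=eyes.get_image(n); W=cloud(n,d); cv2.imwrite(f'pics/{n}9.png',p[:,:,::-1]); 
    z=W[...,2];m=(z>.183)&(z<.2)&(W[...,1]>.06)&(W[...,1]<.28)&(W[...,0]>.36)&(W[...,0]<.62);q=W[m];print('hood top plane',np.linalg.lstsq(np.c_[q[:,:2],np.ones(len(q))],q[:,2],rcond=None)[0],len(q),np.median(q[:,2]))
    m=(z>.16)&(z<.19)&(W[...,1]<.06)&(W[...,1]>.02)&(W[...,0]<.54)&(W[...,0]>.44);print('bar',np.median(W[m],axis=0),W[m][:,2].max() if m.any() else 0)
    f=np.load(f'pics/{n}0.npz');W=cloud(n,f['d']);C.append(W[np.isfinite(W[...,2])&(W[...,1]>.1)&(W[...,2]>.25)])
q=np.vstack(C); b=np.round(q/.1).astype(int); u,c=np.unique(b,axis=0,return_counts=True)
for zz in range(3,13):
    k=u[(u[:,2]==zz)&(c>20)]; print(zz, 'x<.4 cells:',[(x,y) for x,y,_ in k if x<4][:30],'minx',k[:,0].min() if len(k) else None)
E
```

```text
t: 45.48
tool_pos: [0.4976, 0.0306, 0.2412]
tcp_rot: [-3.101, 0.001, -0.03]
ft_force: [1.6, -0.0, 1.2]
finger_gap: 0.0442
grip_force: 0.0
t: 45.98
tool_pos: [0.4968, -0.1659, 0.3065]
tcp_rot: [-3.103, 0.002, -0.038]
ft_force: [1.3, -0.0, 0.1]
finger_gap: 0.0445
grip_force: 0.0
45.975 [ 0.4968 -0.1659  0.3065] F [ 1.3 -0.   0.1] gap 0.04448573640289398 
 [[ 1.    -0.001  0.024]
 [-0.002 -0.999  0.038]
 [ 0.024 -0.038 -0.999]]
[ 1.12   0.323 -1.012  1.761  0.248  1.197 -1.528]
hood top plane [ 0.00103031 -0.00294612  0.18964737] 6709 0.18967741889063017
bar [0.4880788  0.03503051 0.17750111] 0.1827029539317958
hood top plane [0.00110749 0.00057277 0.18911918] 4772 0.18977309302053957
bar [0.49012714 0.03292753 0.17719499] 0.18275144010031896
3 x<.4 cells: [] minx 7
4 x<.4 cells: [(np.int64(1), np.int64(5)), (np.int64(1), np.int64(6)), (np.int64(2), np.int64(5)), (np.int64(2), np.int64(6)), (np.int64(3), np.int64(5)), (np.int64(3), np.int64(6))] minx 1
5 x<.4 cells: [(np.int64(1), np.int64(5)), (np.int64(1), np.int64(6)), (np.int64(2), np.int64(5)), (np.int64(2), np.int64(6)), (np.int64(3), np.int64(5)), (np.int64(3), np.int64(6))] minx 1
6 x<.4 cells: [(np.int64(1), np.int64(6)), (np.int64(2), np.int64(6)), (np.int64(3), np.int64(5)), (np.int64(3), np.int64(6))] minx 1
7 x<.4 cells: [] minx 6
8 x<.4 cells: [] minx 6
9 x<.4 cells: [] minx 6
10 x<.4 cells: [] minx None
11 x<.4 cells: [] minx None
12 x<.4 cells: [] minx None
```

The hood top is level, so it is fully down. On the left there are wall cabinets from y ≈ 0.45. I'll make the +y tilt at a small radius there, pushing upward past the wrist limit. First a yaw, then the move.

```bash
python3 -m crank '{"linear":[[0,0,-0.2],[0,0,-0.2],[0,0,-0.2],[0,0,-0.2],[0,0,-0.2]],"yaw":[-0.0278,-0.0278,-0.0278,-0.0278,-0.0278],"claw":[1,1,1,1,1]}' 10 >/dev/null; python3 -m crank '{"linear":[[0,0,0],[0,0,0],[0,0,0],[0,0,0]],"yaw":[-0.0278,-0.0278,-0.0278,-0.0278],"claw":[1,1,1,1]}' >/dev/null; python3 -m crank '{"linear":[[0.2,-0.85,0],[0.4,-0.85,0],[0.6,-0.7,0],[0.9,-0.3,0],[0.9,0,0]],"yaw":[0,0,0,0,0],"claw":[1,1,1,1,1]}' ; sh s.sh; python3 go.py .3,.18,.4 .12,.32,.45
```

```text
t: 47.82
tool_pos: [0.3582, -0.0114, 0.3682]
tcp_rot: [-2.179, -2.188, -0.006]
ft_force: [1.0, -0.3, -0.5]
finger_gap: 0.0005
grip_force: 0.0
47.825 [ 0.3582 -0.0114  0.3682] F [ 1.  -0.3 -0.5] gap 0.0004615689348075859 
 [[-0.003  0.999 -0.035]
 [ 0.999  0.005  0.04 ]
 [ 0.041 -0.035 -0.999]]
[ 1.372 -0.298 -1.088  1.949 -0.296  1.39   0.375]
[0.3  0.18 0.4 ] units [ 3.21 -0.97 -0.37] rows>= 4.0
[0.12 0.32 0.45] units [ 2.37 -3.02 -0.63] rows>= 4.0
```

```bash
python3 -m crank '{"linear":[[0.8,-0.24,-0.1],[0.8,-0.24,-0.1],[0.8,-0.24,-0.1],[0.8,-0.24,-0.1]],"yaw":[0,0,0,0],"claw":[1,1,1,1]}' ; sh s.sh; python3 -m crank '{"linear":[[0.6,-0.75,-0.15],[0.6,-0.75,-0.15],[0.6,-0.75,-0.15],[0.6,-0.75,-0.15]],"yaw":[0,0,0,0],"claw":[1,1,1,1]}' ; sh s.sh
```

```text
t: 48.32
tool_pos: [0.3033, 0.1699, 0.4009]
tcp_rot: [-2.164, -2.199, -0.01]
ft_force: [0.9, 0.7, 0.7]
finger_gap: 0.0002
grip_force: 0.0
48.325 [0.3033 0.1699 0.4009] F [0.9 0.7 0.7] gap 0.0002033490531260736 
 [[-0.015  0.999 -0.036]
 [ 0.999  0.017  0.044]
 [ 0.045 -0.035 -0.998]]
[ 0.576 -0.291 -0.855  1.929 -0.273  1.436 -0.198]
t: 48.82
tool_pos: [0.1984, 0.2549, 0.4305]
tcp_rot: [-2.168, -2.201, -0.013]
ft_force: [0.4, 1.2, 1.1]
finger_gap: 0.0004
grip_force: 0.0
48.825 [0.1984 0.2549 0.4305] F [0.4 1.2 1.1] gap 0.00036824174352818856 
 [[-0.014  0.999 -0.031]
 [ 0.999  0.016  0.042]
 [ 0.043 -0.03  -0.999]]
[-0.323 -0.304 -0.458  1.938 -0.186  1.473 -0.731]
```

```bash
python3 -m crank '{"linear":[[0.3,-0.5,-0.2],[0.3,-0.5,-0.2],[0.3,-0.5,-0.2],[0.2,-0.5,-0.2],[0.1,-0.4,-0.2]],"yaw":[0,0,0,0,0],"claw":[1,1,1,1,1]}' ; sh s.sh; python3 -m crank '{"linear":[[0,0,-0.6],[0,0,-0.6],[0,0,-0.6]],"yaw":[0,0,0],"claw":[1,1,1]}' ; sh s.sh
```

```text
t: 49.45
tool_pos: [0.0567, 0.3207, 0.4972]
tcp_rot: [-2.166, -2.204, -0.012]
ft_force: [-0.3, 1.1, 0.0]
finger_gap: 0.0005
grip_force: 0.0
49.45 [0.0567 0.3207 0.4972] F [-0.3  1.1  0. ] gap 0.0004729864463432301 
 [[-0.017  0.999 -0.031]
 [ 0.999  0.018  0.042]
 [ 0.043 -0.031 -0.999]]
[-1.014 -0.305 -0.307  1.812 -0.132  1.588 -1.296]
t: 49.82
tool_pos: [0.0613, 0.3156, 0.6058]
tcp_rot: [-2.167, -2.202, -0.013]
ft_force: [-0.1, 0.7, -0.5]
finger_gap: 0.0003
grip_force: 0.0
49.825 [0.0613 0.3156 0.6058] F [-0.1  0.7 -0.5] gap 0.0003497115353868807 
 [[-0.015  0.999 -0.031]
 [ 0.999  0.017  0.042]
 [ 0.043 -0.03  -0.999]]
[-1.008 -0.277 -0.287  1.562 -0.123  1.813 -1.301]
```

Near the wrist limit now, so I'll keep pushing up (world z).

```bash
python3 -m crank '{"linear":[[0,0,-0.8],[0,0,-0.8],[0,0,-0.8]],"yaw":[0,0,0],"claw":[1,1,1]}' >/dev/null ; sh s.sh; python3 -m crank '{"linear":[[0,0,-0.8],[0,0,-0.8],[0,0,-0.8]],"yaw":[0,0,0],"claw":[1,1,1]}' >/dev/null; sh s.sh
```

```text
50.2 [0.0654 0.3293 0.6637] F [-0.8  0.4 -0.4] gap 0.0005913292190854118 
 [[-0.015  1.    -0.017]
 [ 0.991  0.017  0.131]
 [ 0.132 -0.015 -0.991]]
[-1.312 -0.272 -0.081  1.444 -0.064  1.842 -1.396]
50.575 [0.0693 0.3333 0.7168] F [0.1 0.1 0.1] gap 0.0003698740842376392 
 [[-0.011  1.     0.003]
 [ 0.97   0.01   0.243]
 [ 0.243  0.006 -0.97 ]]
[-1.325 -0.29  -0.063  1.347 -0.061  1.842 -1.4  ]
```

```bash
python3 -m crank '{"linear":[[0.15,0,-0.8],[0.2,0,-0.8],[0.2,0,-0.8],[0.2,0,-0.8]],"yaw":[0,0,0,0],"claw":[1,1,1,1]}' >/dev/null ; sh s.sh; python3 -m crank '{"linear":[[0.3,0,-0.8],[0.3,0,-0.8],[0.3,0,-0.8],[0.3,0,-0.8]],"yaw":[0,0,0,0],"claw":[1,1,1,1]}' >/dev/null; sh s.sh
```

```text
51.075 [0.0681 0.3571 0.7983] F [-0.4 -0.2  0. ] gap 0.0005977077413947681 
 [[-0.013  1.     0.028]
 [ 0.922  0.001  0.388]
 [ 0.387  0.031 -0.921]]
[-1.379 -0.26  -0.044  1.162 -0.042  1.842 -1.436]
51.575 [0.0613 0.3697 0.8846] F [-0.3 -0.1  0.4] gap 0.00045950705873392154 
 [[-0.019  0.999  0.05 ]
 [ 0.847 -0.01   0.532]
 [ 0.531  0.053 -0.845]]
[-1.256 -0.224 -0.132  0.958 -0.077  1.842 -1.43 ]
```

```bash
python3 -m crank '{"linear":[[0.3,0,-0.8],[0.3,0,-0.8],[0.3,0,-0.8],[0.3,0,-0.8]],"yaw":[0,0,0,0],"claw":[1,1,1,1]}' >/dev/null ; sh s.sh; python3 -m crank '{"linear":[[0.4,0,-0.8],[0.4,0,-0.8]],"yaw":[0,0],"claw":[1,1]}' >/dev/null; sh s.sh
```

```text
52.075 [0.0521 0.3556 0.9666] F [-0.2  0.5 -0.4] gap 0.0007741314398911703 
 [[-0.029  0.998  0.062]
 [ 0.746 -0.02   0.666]
 [ 0.665  0.066 -0.744]]
[-1.032 -0.217 -0.231  0.781 -0.19   1.842 -1.392]
52.325 [0.0486 0.3482 1.0096] F [0.5 0.6 0.1] gap 0.00041457764163109305 
 [[-0.031  0.997  0.066]
 [ 0.685 -0.027  0.728]
 [ 0.728  0.068 -0.682]]
[-1.081 -0.201 -0.206  0.678 -0.178  1.842 -1.42 ]
```

The tool is now tilted 47° toward +y. I'll bring it round to the front of the lip.

```bash
python3 go.py .3,.05,.6 .46,-.12,.3 .46,-.08,.05
```

```text
[0.3  0.05 0.6 ] units [-8.5   3.85  1.32] rows>= 10.0
[ 0.46 -0.12  0.3 ] units [-5.66  2.39  1.53] rows>= 7.0
[ 0.46 -0.08  0.05] units [-2.58 -0.3   3.33] rows>= 5.0
```

```bash
python3 -m crank '{"linear":[[-0.85,0.38,0.13],[-0.85,0.38,0.13],[-0.85,0.38,0.13],[-0.85,0.38,0.13],[-0.85,0.38,0.13]],"yaw":[0,0,0,0,0],"claw":[1,1,1,1,1]}' >/dev/null ; sh s.sh; python3 -m crank '{"linear":[[-0.85,0.38,0.13],[-0.85,0.38,0.13],[-0.85,0.38,0.13],[-0.85,0.38,0.13],[-0.85,0.38,0.13]],"yaw":[0,0,0,0,0],"claw":[1,1,1,1,1]}' >/dev/null; sh s.sh;python3 go.py .3,.05,.6 .46,-.12,.3 .46,-.08,.05
```

```text
52.95 [0.2219 0.251  0.8723] F [0.5 1.  0.3] gap 0.00040065418976146356 
 [[-0.032  0.999  0.038]
 [ 0.721 -0.003  0.693]
 [ 0.692  0.05  -0.72 ]]
[-0.436 -0.307  0.08   1.167 -0.696  1.841 -0.685]
53.575 [0.3517 0.0973 0.6753] F [ 0.2 -0.1  1.1] gap 0.0005611529045151709 
 [[-0.032  0.999  0.037]
 [ 0.722 -0.003  0.692]
 [ 0.691  0.049 -0.721]]
[-0.218 -0.242  0.364  1.578 -0.698  1.798 -0.01 ]
[0.3  0.05 0.6 ] units [-1.41 -0.92  0.33] rows>= 2.0
[ 0.46 -0.12  0.3 ] units [-5.59  2.43  1.75] rows>= 7.0
[ 0.46 -0.08  0.05] units [-2.4  -0.21  3.47] rows>= 5.0
```

```bash
python3 -m crank '{"linear":[[-0.87,0.19,0.26],[-0.87,0.19,0.26],[-0.87,0.19,0.26],[-0.87,0.19,0.26]],"yaw":[0,0,0,0],"claw":[1,1,1,1]}' >/dev/null ; sh s.sh; python3 -m crank '{"linear":[[-0.87,0.19,0.26],[-0.87,0.19,0.26],[-0.87,0.19,0.26],[-0.87,0.19,0.26],[0,0,0]],"yaw":[0,0,0,0,0],"claw":[1,1,1,1,1]}' >/dev/null; sh s.sh;python3 go.py .462,-.12,.3 .462,-.06,.06 .462,-.06,.035 .462,.03,.035; python3 -c "
from h import *
p,d=eyes.get_image('scene');cv2.imwrite('pics/s10.png',p[:,:,::-1])"
```

```text
54.075 [ 0.4059 -0.0101  0.488 ] F [0.4 1.2 0.7] gap 0.00018398067486999705 
 [[-0.032  0.999  0.037]
 [ 0.723 -0.002  0.691]
 [ 0.69   0.049 -0.722]]
[-0.134 -0.045  0.594  1.821 -0.671  1.683  0.508]
54.7 [ 0.4594 -0.1175  0.2975] F [-0.6  0.1 -0.3] gap 0.00029871115320173315 
 [[-0.024  0.999  0.03 ]
 [ 0.722 -0.004  0.692]
 [ 0.691  0.038 -0.722]]
[ 0.051  0.386  0.694  1.854 -0.78   1.612  1.014]
[ 0.462 -0.12   0.3  ] units [-0.    0.04 -0.06] rows>= 1.0
[ 0.462 -0.06   0.06 ] units [-2.04 -0.16  3.58] rows>= 5.0
[ 0.462 -0.06   0.035] units [-0.29 -0.02  0.3 ] rows>= 1.0
[0.462 0.03  0.035] units [ 1.08 -0.01  1.04] rows>= 2.0
```

View pics/s10.png

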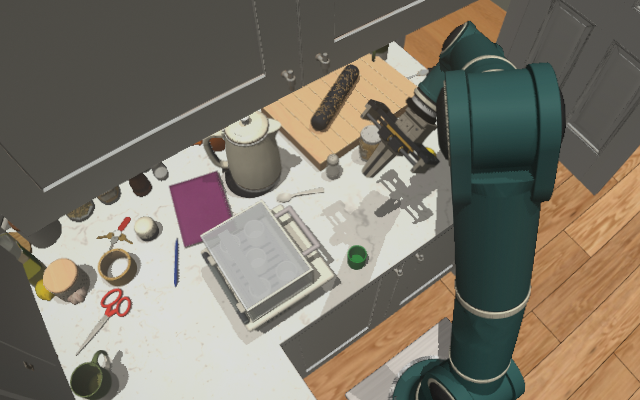

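The view shows the hood closed with the cups faintly visible inside, and the gripper tilted at about (390,150), pointing toward the lip.

```bash
python3 go.py .460,-.0275,.103 .462,.0348,.038 .462,.030,.068
```

```text
[ 0.46   -0.0275  0.103 ] units [-1.2  -0.14  3.4 ] rows>= 4.0
[0.462  0.0348 0.038 ] units [ 0.   -0.02  1.5 ] rows>= 2.0
[0.462 0.03  0.068] units [ 0.29  0.02 -0.42] rows>= 1.0
```

```bash
python3 -m crank '{"linear":[[-0.3,-0.04,0.75],[-0.3,-0.04,0.85],[-0.3,-0.03,0.9],[-0.3,-0.03,0.9],[0,0,0]],"yaw":[0,0,0,0,0],"claw":[1,1,1,1,1]}'; python3 -m crank '{"linear":[[0,0,0]],"yaw":[0],"claw":[1]}' >/dev/null; sh s.sh; python3 go.py .462,.0348,.038; python3 -c "
from h import *
p,d=eyes.get_image('scene');W=cloud('scene',d);cups(W,p);p=cv2.cvtColor(p,4);cv2.imwrite('pics/s11.png',cv2.resize(p[150:350,200:460],None,fx=2.8,fy=2.8,interpolation=2))"
```

```text
t: 55.38
tool_pos: [0.4601, -0.0248, 0.1047]
tcp_rot: [-1.767, -1.803, -0.759]
ft_force: [0.2, -0.2, 0.4]
finger_gap: 0.0004
grip_force: 0.0
55.5 [ 0.4626 -0.0287  0.1071] F [ 1.1 -0.9  0.3] gap 0.0002195161059835724 
 [[-0.034  0.999  0.038]
 [ 0.723 -0.002  0.691]
 [ 0.69   0.052 -0.722]]
[ 0.01   0.611  0.56   2.076 -1.024  1.284  1.271]
[0.462  0.0348 0.038 ] units [-0.03 -0.07  1.56] rows>= 2.0
[338. 142.] 865 fit [ 0.7265 -0.2432] mean [ 0.726 -0.243  0.04 ] zmax 0.048 [212. 178. 133.]
[370. 149.] 200 fit [ 0.651  -0.3046] mean [ 0.641 -0.295  0.056] zmax 0.075 [99. 85. 62.]
[331. 167.] 106 fit [ 0.6716 -0.1811] mean [ 0.655 -0.168  0.055] zmax 0.075 [116. 112. 102.]
[264. 181.] 287 fit [0.7391 0.0117] mean [0.727 0.013 0.056] zmax 0.075 [98. 94. 83.]
[356. 255.] 181 fit [ 0.4007 -0.0633] mean [ 0.401 -0.063  0.049] zmax 0.062 [57. 97. 60.]
```

View pics/s11.png

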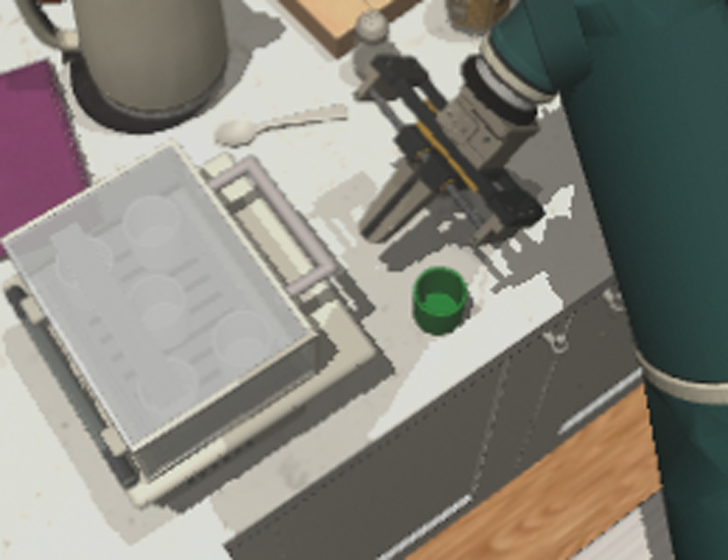

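The cups are visible under the closed hood and the fingers point at the lip, clear of the green cup. Sliding in.

```bash
python3 -m crank '{"linear":[[-0.02,-0.04,0.4],[-0.01,-0.03,0.4],[0,0,0.4],[0,0,0.35],[0,0,0]],"yaw":[0,0,0,0,0],"claw":[1,1,1,1,1]}';sh s.sh; python3 go.py .462,.0348,.038 .462,.032,.05 .462,.030,.068
```

```text
t: 56.18
tool_pos: [0.4611, 0.0354, 0.0373]
tcp_rot: [-1.771, -1.806, -0.763]
ft_force: [-0.6, -0.5, 0.2]
finger_gap: 0.0006
grip_force: 0.0
56.175 [0.4611 0.0354 0.0373] F [-0.6 -0.5  0.2] gap 0.0006007744034073597 
 [[-0.034  0.999  0.036]
 [ 0.722 -0.001  0.692]
 [ 0.691  0.049 -0.721]]
[-0.039  0.713  0.463  2.141 -1.19   1.155  1.365]
[0.462  0.0348 0.038 ] units [ 0.    0.02 -0.02] rows>= 1.0
[0.462 0.032 0.05 ] units [ 0.1   0.01 -0.18] rows>= 1.0
[0.462 0.03  0.068] units [ 0.18  0.01 -0.24] rows>= 1.0
```

```bash
python3 -m crank '{"linear":[[0.1,0,-0.18],[0.04,0,-0.06],[0,0,0]],"yaw":[0,0,0],"claw":[1,1,1]}';python3 -m crank '{"linear":[[0.05,0,-0.07],[0.04,0,-0.05],[0,0,0]],"yaw":[0,0,0],"claw":[1,1,1]}';python3 -m crank '{"linear":[[0.05,0,-0.06],[0,0,0]],"yaw":[0,0],"claw":[1,1]}'; python3 go.py .462,.030,.068
```

```text
t: 56.55
tool_pos: [0.46, 0.0309, 0.0532]
tcp_rot: [-1.773, -1.805, -0.763]
ft_force: [-0.7, -1.3, 0.3]
finger_gap: 0.0006
grip_force: 0.0
t: 56.92
tool_pos: [0.4591, 0.0287, 0.0605]
tcp_rot: [-1.777, -1.805, -0.759]
ft_force: [0.3, -5.8, -2.3]
finger_gap: 0.0005
grip_force: 3.1
t: 57.18
tool_pos: [0.459, 0.0271, 0.0647]
tcp_rot: [-1.779, -1.806, -0.757]
ft_force: [-0.0, -9.3, -3.1]
finger_gap: 0.0002
grip_force: 4.5
[0.462 0.03  0.068] units [ 0.07  0.05 -0.01] rows>= 1.0
```

```bash
python3 -m crank '{"linear":[[0.04,0.02,-0.02],[0.04,0.02,-0.02],[0,0,0]],"yaw":[0,0,0],"claw":[1,1,1]}';python3 -m crank '{"linear":[[0.04,0,-0.03],[0.03,0,-0.03],[0,0,0]],"yaw":[0,0,0],"claw":[1,1,1]}'
```

```text
t: 57.55
tool_pos: [0.4594, 0.0263, 0.0682]
tcp_rot: [-1.784, -1.807, -0.75]
ft_force: [-4.3, -16.4, -4.7]
finger_gap: 0.0007
grip_force: 8.0
t: 57.92
tool_pos: [0.4594, 0.0257, 0.0722]
tcp_rot: [-1.788, -1.809, -0.747]
ft_force: [-2.3, -14.8, -14.8]
finger_gap: 0.0002
grip_force: 8.7
```

```bash
python3 -m crank '{"linear":[[-0.1,0,0.12],[-0.1,0,0.12],[0,0,0.06],[0,0,0]],"yaw":[0,0,0,0],"claw":[1,1,1,1]}';python3 go.py .462,.034,.052 .462,.034,.06 .462,.033,.069
```

```text
t: 58.42
tool_pos: [0.461, 0.0328, 0.0534]
tcp_rot: [-1.78, -1.805, -0.755]
ft_force: [-2.3, -9.4, -3.3]
finger_gap: 0.0005
grip_force: 4.7
[0.462 0.034 0.052] units [-0.    0.02  0.03] rows>= 1.0
[0.462 0.034 0.06 ] units [ 0.09  0.01 -0.1 ] rows>= 1.0
[0.462 0.033 0.069] units [ 0.09  0.01 -0.12] rows>= 1.0
```

```bash
python3 go.py .462,.029,.044 .462,.040,.042 ; python3 -m crank '{"linear":[[-0.1,0.01,0.05],[-0.05,0.01,0.03],[0,0,0]],"yaw":[0,0,0],"claw":[1,1,1]}';python3 go.py .462,.040,.042
```

```text
[0.462 0.029 0.044] units [-0.15  0.01  0.07] rows>= 1.0
[0.462 0.04  0.042] units [ 0.11 -0.    0.15] rows>= 1.0
t: 58.8
tool_pos: [0.4629, 0.0339, 0.0453]
tcp_rot: [-1.771, -1.803, -0.76]
ft_force: [-0.5, -0.3, -0.2]
finger_gap: 0.0004
grip_force: 0.0
[0.462 0.04  0.042] units [ 0.04 -0.02  0.11] rows>= 1.0
```

```bash
python3 -m crank '{"linear":[[0.04,-0.02,0.11],[0,0,0]],"yaw":[0,0],"claw":[1,1]}' | grep -E 'pos|force:'; for i in 1; do :; done; python3 -m crank '{"linear":[[0.04,0,-0.04],[0,0,0]],"yaw":[0,0],"claw":[1,1]}' | grep -E 'pos|ft';python3 -m crank '{"linear":[[0.04,0,-0.04],[0,0,0]],"yaw":[0,0],"claw":[1,1]}' | grep -E 'pos|ft';python3 -m crank '{"linear":[[0.04,0,-0.04],[0,0,0]],"yaw":[0,0],"claw":[1,1]}' | grep -E 'pos|ft';python3 -m crank '{"linear":[[0.04,0,-0.04],[0,0,0]],"yaw":[0,0],"claw":[1,1]}' | grep -E 'pos|ft'
```

```text
tool_pos: [0.4616, 0.0406, 0.0422]
ft_force: [0.0, -0.1, 0.2]
grip_force: 0.0
tool_pos: [0.4619, 0.0394, 0.0458]
ft_force: [-1.2, -0.1, -0.6]
tool_pos: [0.4619, 0.0382, 0.0486]
ft_force: [-0.3, -6.1, -2.7]
tool_pos: [0.4619, 0.0369, 0.0514]
ft_force: [-1.2, -8.6, -4.1]
tool_pos: [0.4619, 0.0357, 0.0543]
ft_force: [-1.5, -12.2, -5.6]
```

The contact moves along the paddle's own arc, so it is turning. On the first try I dragged it back down when retreating. I'll continue along the arc to the stop.

```bash
python3 -m crank '{"linear":[[0.02,0,-0.05],[0.02,0,-0.05],[0,0,0]],"yaw":[0,0,0],"claw":[1,1,1]}' | grep -E 'pos|ft';python3 -m crank '{"linear":[[0.02,0,-0.05],[0,0,0]],"yaw":[0,0],"claw":[1,1]}' | grep -E 'pos|ft';python3 -m crank '{"linear":[[0.03,0,-0.05],[0,0,0]],"yaw":[0,0],"claw":[1,1]}' | grep -E 'pos|ft'
```

```text
tool_pos: [0.4617, 0.0338, 0.0598]
ft_force: [0.7, -8.4, -10.3]
tool_pos: [0.4612, 0.0327, 0.0615]
ft_force: [3.1, -6.1, -17.9]
tool_pos: [0.4606, 0.0311, 0.0637]
ft_force: [2.8, -5.5, -25.2]
```

The stop is reached: total travel is about 14 mm (≈0.29 rad) and Fz is rising. I'll retreat perpendicular to the finger face so the paddle isn't dragged, then back out.

```bash
python3 -m crank '{"linear":[[-0.1,0,0],[-0.12,0,0],[-0.1,0,0],[0,0,0]],"yaw":[0,0,0,0],"claw":[1,1,1,1]}' | grep -E 'pos|ft'; sh s.sh
```

```text
tool_pos: [0.4616, 0.0218, 0.0553]
ft_force: [0.2, -0.1, -0.5]
61.425 [0.4616 0.0218 0.0553] F [ 0.2 -0.1 -0.5] gap 0.00028513919563994056 
 [[-0.032  0.999  0.035]
 [ 0.721 -0.001  0.693]
 [ 0.692  0.047 -0.72 ]]
[-0.028  0.683  0.485  2.129 -1.145  1.184  1.334]
```

```bash
python3 -m crank '{"linear":[[0,0,0.085],[0.08,0,0],[0.07,0,0],[0,0,0]],"yaw":[0,0,0,0],"claw":[1,1,1,1]}' | grep -E 'pos|ft';python3 -m crank '{"linear":[[0.015,0,0],[0,0,0]],"yaw":[0,0],"claw":[1,1]}' | grep -E 'pos|ft';python3 -m crank '{"linear":[[0.015,0,0],[0,0,0]],"yaw":[0,0],"claw":[1,1]}' | grep -E 'pos|ft';python3 -m crank '{"linear":[[0.015,0,0],[0,0,0]],"yaw":[0,0],"claw":[1,1]}' | grep -E 'pos|ft'
```

```text
tool_pos: [0.4614, 0.0321, 0.0579]
ft_force: [-1.0, -1.2, 0.3]
tool_pos: [0.4613, 0.0322, 0.0581]
ft_force: [-0.7, -0.1, -0.1]
tool_pos: [0.4613, 0.0329, 0.0587]
ft_force: [0.2, -0.0, 0.5]
tool_pos: [0.4613, 0.0332, 0.0591]
ft_force: [0.1, -1.2, -1.8]
```

```bash
python3 -m crank '{"linear":[[0.03,0,-0.03],[0.03,0,-0.04],[0.03,0,-0.03],[0,0,0]],"yaw":[0,0,0,0],"claw":[1,1,1,1]}' | grep -E 'pos|ft';python3 -m crank '{"linear":[[-0.06,0,0],[-0.1,0,0],[-0.1,0,0],[-0.1,0,0],[0,0,0]],"yaw":[0,0,0,0,0],"claw":[1,1,1,1,1]}' | grep -E 'pos|ft'; python3 -m crank '{"linear":[[0,0,0.09],[0.1,0,0],[0.1,0,0],[0,0,0]],"yaw":[0,0,0,0],"claw":[1,1,1,1]}' | grep -E 'pos|ft'; python3 go.py .4615,.0335,.0590
```

```text
tool_pos: [0.4603, 0.0304, 0.0645]
ft_force: [2.1, -4.4, -25.5]
tool_pos: [0.4618, 0.0177, 0.0528]
ft_force: [0.1, 0.2, 0.3]
tool_pos: [0.4615, 0.0307, 0.0574]
ft_force: [0.4, -0.5, -0.6]
[0.4615 0.0335 0.059 ] units [0.05 0.   0.01] rows>= 1.0
```

```bash
python3 -m crank '{"linear":[[0.035,0,0],[0,0,0]],"yaw":[0,0],"claw":[1,1]}' | grep -E 'pos|ft';python3 -m crank '{"linear":[[0.015,0,0],[0,0,0]],"yaw":[0,0],"claw":[1,1]}' | grep -E 'pos|ft';python3 -m crank '{"linear":[[0.01,0,0],[0,0,0]],"yaw":[0,0],"claw":[1,1]}' | grep -E 'pos|ft';python3 -m crank '{"linear":[[0.01,0,0],[0,0,0]],"yaw":[0,0],"claw":[1,1]}' | grep -E 'pos|ft'
```

```text
tool_pos: [0.4613, 0.0317, 0.0584]
ft_force: [-0.5, 0.5, 0.3]
tool_pos: [0.4613, 0.0322, 0.0589]
ft_force: [0.9, -0.6, -0.3]
tool_pos: [0.4613, 0.0326, 0.0593]
ft_force: [0.4, -0.7, -0.3]
tool_pos: [0.4612, 0.0328, 0.0595]
ft_force: [-0.1, -1.3, -1.9]
```

Contact is at the same level after a second firm push, so the paddle rests at its stop. Backing out.

```bash
python3 -m crank '{"linear":[[-0.06,0,0],[-0.1,0,0],[-0.1,0,0],[-0.05,0,-0.3],[0,0,-0.6]],"yaw":[0,0,0,0,0],"claw":[1,1,1,1,1]}' | grep -E 'pos|ft'; python3 -m crank '{"linear":[[0,0,-0.8],[0,0,-0.8],[0.4,0,-0.8],[0.4,0,-0.8],[0,0,0]],"yaw":[0,0,0,0,0],"claw":[1,1,1,1,1]}' | grep -E 'pos|ft'
python3 - <<'E'
from h import *
p,d=eyes.get_image('scene');W=cloud('scene',d);z=W[...,2];m=(z>.183)&(z<.2)&(W[...,1]>.06)&(W[...,1]<.28)&(W[...,0]>.36)&(W[...,0]<.62);q=W[m];print(np.linalg.lstsq(np.c_[q[:,:2],np.ones(len(q))],q[:,2],rcond=None)[0],np.median(q[:,2]))
p=cv2.cvtColor(p,4);cv2.imwrite('pics/s12.png',cv2.resize(p[110:350,180:460],None,fx=2.5,fy=2.5,interpolation=2))
E
```

```text
tool_pos: [0.4591, -0.0182, 0.0861]
ft_force: [0.2, -0.1, 0.2]
tool_pos: [0.4526, -0.1193, 0.2614]
ft_force: [0.6, -0.4, -1.0]
[ 0.00093671 -0.00266709  0.189634  ] 0.18970109796785306
```

View pics/s12.png

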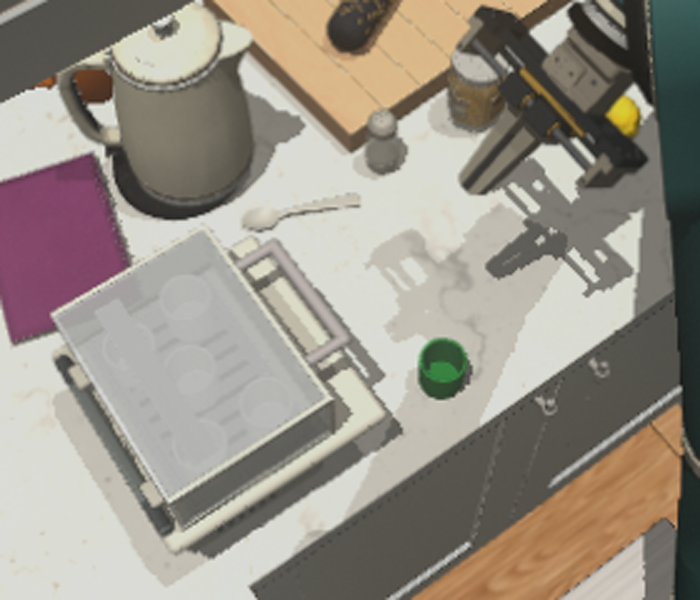

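The hood is down and level with five upright cups inside. The jar, shaker and green cup are undisturbed, and the robot is clear of everything.

```bash
python3 -c "
from rig import job; print(job.job_done())"
```

```text
the job is handed in; nothing more can be done
None
```

I handed the job in at about 65 s of the 210 s, with all five cups upright on the rack and the hood closed level over them; the paddle is out of camera view, so I judged it fully up only from the contact forces.

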